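# Mark a batch of pendant blanks on the bench laser

### The job

Load every brass puck into the marker's carriage, one to a nest, seated flat, and only then wind the handwheel clockwise until the carriage is up against its red stop; there press the interlock knob down and turn it from safe (green mark) clockwise to run (red mark) and let it pop up, press the yellow pedal fully down and let it rise, then press and turn the knob back to safe so that it pops up again. Last, wind the carriage all the way back to its loading end, ready for unloading, with every puck still seated. Leave the other things on the bench undisturbed.

Things in the scene. Friction and masses are not known exactly. Their poses are not given: they have to be found in the camera images.
- puck0: brass work puck, a cylinder 44 mm across and 18 mm high with a silver pendant blank 28 mm across, 3 mm high on its top; 0.12 kg. Origin at the centre of its underside, z up. Two to four of puck0..puck3 are present at a start (None when absent, and also while held); they lie on the bench to the left of and in front of the station
- puck1: brass work puck, a cylinder 44 mm across and 18 mm high with a silver pendant blank 28 mm across, 3 mm high on its top; 0.12 kg. Origin at the centre of its underside, z up. Two to four of puck0..puck3 are present at a start (None when absent, and also while held); they lie on the bench to the left of and in front of the station
- puck2: brass work puck, a cylinder 44 mm across and 18 mm high with a silver pendant blank 28 mm across, 3 mm high on its top; 0.12 kg. Origin at the centre of its underside, z up. Two to four of puck0..puck3 are present at a start (None when absent, and also while held); they lie on the bench to the left of and in front of the station
- puck3: brass work puck, a cylinder 44 mm across and 18 mm high with a silver pendant blank 28 mm across, 3 mm high on its top; 0.12 kg. Origin at the centre of its underside, z up. Two to four of puck0..puck3 are present at a start (None when absent, and also while held); they lie on the bench to the left of and in front of the station
- nest0 (a point): centre of the floor of a round nest, 50 mm across and 6 mm deep, one of four in a 2 by 2 pattern of 72 mm pitch in the top of the aluminium carriage plate (148 by 148 by 16 mm). Moves with the carriage; any puck may go in any nest. The nest floor is 36 mm above the bench
- nest1 (a point): centre of the floor of a round nest, 50 mm across and 6 mm deep, one of four in a 2 by 2 pattern of 72 mm pitch in the top of the aluminium carriage plate (148 by 148 by 16 mm). Moves with the carriage; any puck may go in any nest. The nest floor is 36 mm above the bench
- nest2 (a point): centre of the floor of a round nest, 50 mm across and 6 mm deep, one of four in a 2 by 2 pattern of 72 mm pitch in the top of the aluminium carriage plate (148 by 148 by 16 mm). Moves with the carriage; any puck may go in any nest. The nest floor is 36 mm above the bench
- nest3 (a point): centre of the floor of a round nest, 50 mm across and 6 mm deep, one of four in a 2 by 2 pattern of 72 mm pitch in the top of the aluminium carriage plate (148 by 148 by 16 mm). Moves with the carriage; any puck may go in any nest. The nest floor is 36 mm above the bench
- station: fixed marking station on the bench, origin under its middle, its y axis along the slideway. A grey bed 150 by 390 by 22 mm carries the carriage; a red stop at y = 180 mm (54 mm high) and behind it the white laser unit at y = 195 to 270 mm, 170 mm wide in x, 100 mm high; the handwheel stands at y = -150 mm. Turned up to 0.1 rad from the world axes
- carriage (a joint): travel of the carriage along the station's +y, m: 0 at its loading end, farthest from the stop, 0.100 against the stop. Driven only by the handwheel (through a belt in the bed), 10.6 mm per rad
- handwheel (a joint): angle of the handwheel, rad, growing clockwise seen from above; 0 (end stop, carriage at its loading end) to 9.42 (1.5 turns, end stop, carriage against the red stop). Starts at 0 to 1.2. It turns lightly (about 1 to 2 N at the crank) and stays where left
- wheel_axis (a point): point on the upright axis of the handwheel (rim 102 mm across, its top at 62 mm above the bench), 86 mm above the bench, level with crank_grip
- crank_grip (a point): middle of the red upright crank handle on the handwheel's rim, 45 mm from the wheel's axis; a freely spinning cylinder 18 mm across, from 64 to 102 mm above the bench, this point 86 mm above the bench. Pinch it from above and carry it round
- console: fixed grey control box 100 by 100 by 50 mm with the interlock knob at the middle of its top; origin at the centre of its underside; its -x side has the green mark (safe); the red mark (run) is 1.25 rad clockwise from it, seen from above
- knob_grip (a point): on the axis of the interlock knob, 82 mm above the bench when up, the height to grip. The knob is a black bar grip 50 mm long, 14 mm thick and 30 mm high (top 15 mm above this point, foot 15 mm below) on a flange 60 mm across and 6 mm thick whose top the fingertips may press. The x axis of this point runs along the bar and its -x end, with a white line, is the pointer
- knob_press (a joint): how far the knob is pressed down, m: 0 up, 0.008 fully down. Spring: about 3 N to start, 10 N fully down. It turns only while pressed more than 5 mm; let go in one of the two notches it pops up and is locked, let go between them it stays down
- knob_turn (a joint): angle of the knob, rad, clockwise seen from above: 0 safe, 1.25 run (end stops at both). The safe notch takes 0 to 0.16, the run notch 1.09 to 1.25
- pedal_base: fixed base plate of the pedal, 120 by 85 by 10 mm, origin at the centre of its underside; the yellow pedal (105 by 60 mm, with a black rubber pad) hinges at its +x end, 48 mm from the origin, 22 mm above the bench, and its free end points to -x
- pedal_pad (a point): point on top of the pedal's rubber pad, 85 mm from the hinge, where to press; about 46 mm above the bench when up and 29 mm when down
- pedal (a joint): how far the pedal is pressed, rad: 0 up, 0.20 at its stop. Springs back up; about 3 N to start and 9 N at the stop, pressed at pedal_pad
- glass_jar: bystander: open glass jar 72 mm across, 95 mm high; origin at the centre of its underside
- amber_jar: bystander: small amber jar 52 mm across, 70 mm high; origin at the centre of its underside
- bench_block: bystander: steel block 70 by 70 by 22 mm; origin at the centre of its underside
- spool: bystander: wooden spool 50 mm across, 30 mm high; origin at the centre of its underside
Not all that is in view belongs to the job. Leave any blue, pink or turquoise look-alike of the pedal_base alone.

How it is judged:
By the outcome, as a careful person would: the job done as asked, in the order asked, and still so for the second after the job is handed in, with the robot touching nothing.
Of puck0, puck1, puck2, puck3 only 2 to 4 are there at a start; the rules pass over those that are not, and their reading is None.
At some moment in a run one of puck0, puck1, puck2, puck3 may be knocked a few centimetres aside while the robot is not near it.
Once in a run the grip may slacken for a moment while it holds something.
It also fails if it takes over 208 s, if anything falls off the work surface, if the arm or the gripper's body presses on something with over 40 N, if the wrist force passes 120 N, or if a joint passes its speed limit or range.

### The arm

A 6-joint arm with a two-finger parallel gripper is mounted at the origin on the work surface. World frame = base frame: x ahead of the robot, y to its left, z up, the work surface at z = 0. Lengths are in m, angles in rad, forces in N, time in s.
With the tool pointing down it reaches from about 0.35 to 0.775 m from the base axis. Payload 7.3 kg.
Tool frame: the origin (TCP) lies on the centre line of the jaws, within the pads' length; the fingertips stand 25 mm ahead of it and the grasp point (between the pads) lies 6 mm ahead of it; z points along the fingers, y is the direction in which the jaws open and shut (so a half turn about z gives the same grasp; the last joint's range is limited). The gripper opens to 92 mm and grips with 3 to 60 N. Pads are 19 mm wide; open, the fingers measure 130 mm over their backs; the gripper's body (75 mm by 190 mm) begins 47 mm behind the grasp point.
Start: joints at [-1.255, 0.342, 1.524, -0, 1.275, -0.146], TCP at [0.234, -0.47, 0.252] pointing down, gripper open.
Joint ranges: [-2.53, 2.53], [-0.77, 2.02], [0.04, 2.7], [-1, 4.14], [0.28, 2.66], [-3.11, 3.11]. Speed limits (rad/s): [2.57, 2.57, 3.14, 3.14, 3.14, 3.14].

### API

Orientations are given as [roll, pitch, yaw] about the fixed x, y, z axes, in that order (R = Rz(yaw) Ry(pitch) Rx(roll)).
In Python, from cell import telemetry, read_camera, workorder gives the robot as it stands.
- The arm moves only by the shell command python3 -m creep 'ROWS' [FORCE]. ROWS is JSON, one flat list of numbers, 5 for each row, row after row: the opening, from 0 (shut) to 1 (fully open), then the shift along the world's x, y, z in m, then the turn about the world's z in rad. A call has 1 to 12 rows; each row shifts and turns the pose as measured when the row begins; what a row does not reach is not made up. A row lasts 1/8 s, in which the tool goes at most 62.5 mm and 10.7 degrees, less where a joint would pass 70% of its speed; a pose out of reach is approached as far as the arm can. A call is refused whole if a number of a shift passes 0.0625 or a number of a turn 0.188, either way. A call with a gripper value outside its range is refused whole. The fingers move at their own pace and stop on an object; FORCE is the grip in N (left out, the last holds). Time passes only in rows, so rows that do not move let the fingers close. It gives the time, the measured TCP pose, the force and the opening at its end, in the units of the state.
- telemetry.observe(): the state, without advancing time (a new reading comes with each control period).
- read_camera(name): name is "side" or "top"; returns a dict with "image" (400x640x3 uint8, red, green, blue), "fovy" (degrees; the focal length in pixels is half the picture's height over the tangent of half this angle, whatever the lens; pixels are square), "cx", "cy" (the principal point, pixels), "R" (3x3) and "t" (3): a world point X has camera coordinates R X + t. Camera axes: x right, y down, z forward; pixel columns grow to the right and rows downward; lengths in m; the calibration is good to about 2 mm. A picture is of the moment at which its call begins. There is no depth.
- workorder.hand_in(): hands the job in, once; it reports no verdict.
The state is a dict: "time": time; "qpos": joint angles; "qvel": joint speeds; "joint_efforts": joint torques, N m; "tool_pos": TCP position; "tool_rot": TCP orientation; "contact_force": force on the tool from outside, world axes, zero at the start; "torque": the same for the moment, N m; "opening": finger opening in m.
Only numpy, scipy, OpenCV 4.12 (cv2) and the standard library are available. Lean on these libraries where they do the work, as an engineer would, in place of code of your own. Each camera call takes 0.05 s, during which the arm holds its last target.

## Working session

There is one attempt and no reset: what is moved stays moved. The work goes in short steps, Python scripts to look and compute and a shell command to move; the robot and the scene stay as the last step left them, time stands still between calls to the robot, and variables do not carry over. Pictures are saved under pics/ and viewed, and the job is handed in when it is done.

```bash
ls -la; mkdir -p pics; cat > h.py <<'E'
import numpy as np,cv2
from cell import telemetry, read_camera
def cam(n,save=None):
    c=read_camera(n); 
    if save: cv2.imwrite('pics/'+save+'.png',cv2.cvtColor(c['image'],cv2.COLOR_RGB2BGR))
    return c
def ray(c,u,v):
    f=200/np.tan(np.radians(c['fovy'])/2)
    R=np.array(c['R']);t=np.array(c['t'])
    d=R.T@np.array([(u-c['cx'])/f,(v-c['cy'])/f,1.]); return -R.T@t,d
def onz(c,u,v,z):
    o,d=ray(c,u,v); return o+d*(z-o[2])/d[2]
def proj(c,X):
    f=200/np.tan(np.radians(c['fovy'])/2)
    p=np.array(c['R'])@np.array(X)+np.array(c['t']); return np.array([c['cx']+f*p[0]/p[2],c['cy']+f*p[1]/p[2]])
def tri(c1,p1,c2,p2):
    o1,d1=ray(c1,*p1);o2,d2=ray(c2,*p2)
    A=np.stack([d1,-d2],1);s=np.linalg.lstsq(A,o2-o1,rcond=None)[0]
    a=o1+s[0]*d1;b=o2+s[1]*d2; return (a+b)/2,np.linalg.norm(a-b)
E
python3 - <<'E'
from h import *
print(telemetry.observe())
for n in('top','side'):
    c=cam(n,n+'0'); print(n,c['fovy'],c['cx'],c['cy'],np.array(c['R']).round(3).tolist(),np.array(c['t']).round(3))
    print((-np.array(c['R']).T@np.array(c['t'])).round(3))
E
```

```text
total 12
drwxr-xr-x  3 agent agent 4096 Dec  7 01:14 .
drwxr-xr-x 23 root  root  4096 Dec  7 01:14 ..
drwxr-xr-x  2 agent agent 4096 Dec  7 01:14 pics
{'time': 0.0, 'qpos': array([-1.25499546e+00,  3.42771136e-01,  1.52503603e+00, -1.44835177e-05,
        1.27537673e+00, -1.45994984e-01]), 'qvel': array([-0.00153457,  0.00033921, -0.00099264,  0.00089678,  0.00045311,
        0.00114984]), 'joint_efforts': array([-2.27069642e-03, -4.31250179e+01, -2.44225574e+01,  7.16648530e-02,
        5.58863988e-02, -1.41189844e-04]), 'tool_pos': array([ 0.23381945, -0.46964286,  0.25101316]), 'tool_rot': array([-3.14001632e+00, -2.17787467e-04,  4.61799906e-01]), 'contact_force': array([ 0.00380741, -0.34170373, -0.71797665]), 'torque': array([ 0.01093528,  0.00503137, -0.00919846]), 'opening': 0.09214600295060718}
top 44.44509258330933 309.56557671973655 198.4418527432376 [[0.01, -1.0, -0.004], [-0.999, -0.01, -0.046], [0.046, 0.004, -0.999]] [-0.155  0.501  1.528]
[ 0.432 -0.157  1.549]
side 57.34936248482133 318.8875151687912 190.46673944991863 [[0.97, -0.243, -0.001], [-0.159, -0.631, -0.759], [0.184, 0.737, -0.651]] [-0.508  0.054  1.251]
[ 0.271 -1.011  0.854]
```

View pics/top0.png

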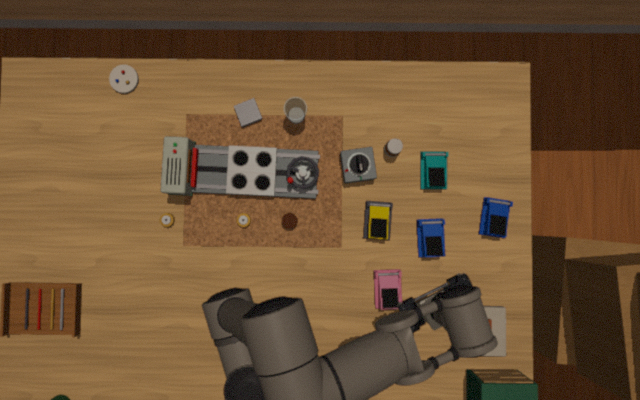

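View pics/side0.png

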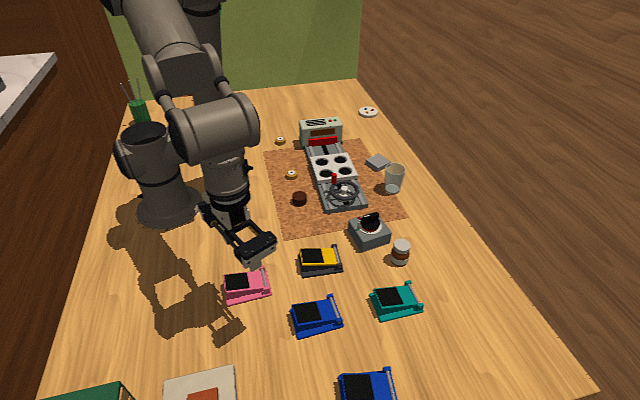

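The top view shows two brass pucks with silver tops, at (167,220) and (243,220). The brown spool is at (289,222), the yellow pedal at (378,220) and the console at (358,165). The look-alikes are teal (434,170), blue (431,238) and (495,217), and pink (389,289). I'll take enlarged crops to check this choice.

```bash
python3 - <<'E'
import cv2
a=cv2.imread('pics/top0.png');b=cv2.imread('pics/side0.png')
cv2.imwrite('pics/c1.png',cv2.resize(a[90:270,150:410],None,fx=3,fy=3,interpolation=cv2.INTER_CUBIC))
cv2.imwrite('pics/c2.png',cv2.resize(b[95:285,225:425],None,fx=3.1,fy=3.1,interpolation=cv2.INTER_CUBIC))
E
```

```text
(no output)
```

View pics/c1.png

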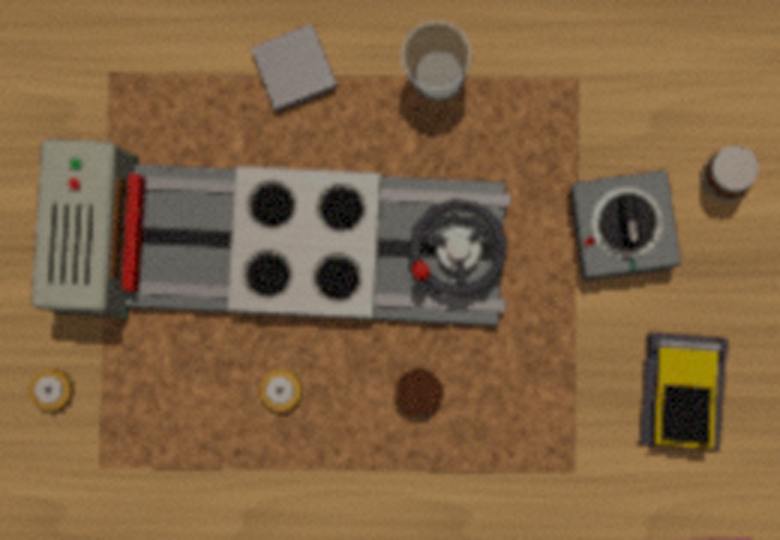

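View pics/c2.png

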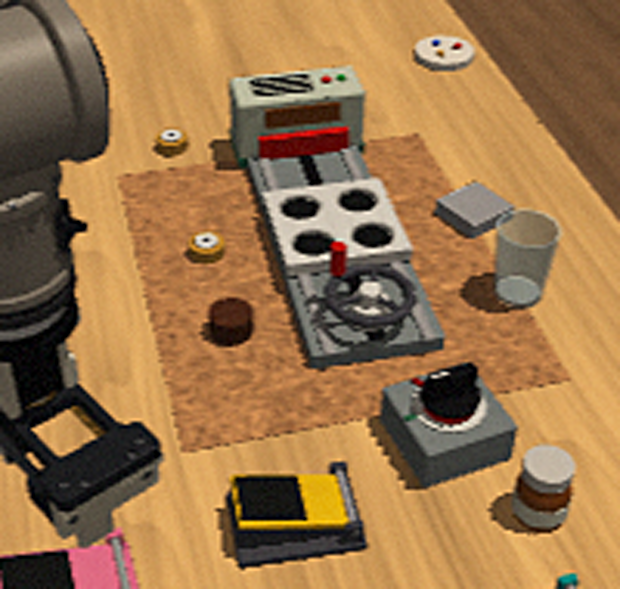

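The crops show gold pucks with silver caps at top (167,220) and (243,220). The yellow-plate pedal has its black pad toward -x. The knob's white pointer is at the bottom (-x), over the green mark. Next I'll measure these features.

```bash
cat > m.py <<'E'
from h import *
def blobs(img,mask,amin=8):
    n,l,s,c=cv2.connectedComponentsWithStats(mask.astype(np.uint8))
    return [(c[i].round(2).tolist(),int(s[i,4]),s[i,:4].tolist()) for i in range(1,n) if s[i,4]>=amin]
def hsv(c): return cv2.cvtColor(c['image'],cv2.COLOR_RGB2HSV).astype(int)
E
python3 - <<'E'
from m import *
for n,roi in(('top',(150,90,410,270)),('side',(225,95,425,285))):
    c=cam(n);H=hsv(c);x0,y0,x1,y1=roi
    M=np.zeros(H.shape[:2],bool);M[y0:y1,x0:x1]=1
    h,s,v=H[...,0],H[...,1],H[...,2]
    print(n)
    print('gold',blobs(0,M&(h>=15)&(h<=32)&(s>150)&(v>90)))
    print('red',blobs(0,M&((h<5)|(h>174))&(s>170)&(v>100)))
    print('dark',blobs(0,M&(v<45),20))
    print('white',blobs(0,M&(s<40)&(v>150),8))
    print('green',blobs(0,M&(h>50)&(h<90)&(s>90)&(v>60),2))
E
```

```text
top
gold [([378.37, 216.49], 334, [368, 206, 22, 34]), ([167.4, 219.84], 91, [159, 213, 16, 15]), ([243.12, 219.56], 100, [236, 212, 15, 16]), ([379.33, 238.22], 9, [376, 238, 7, 2])]
red [([193.24, 166.99], 144, [191, 148, 6, 39]), ([289.83, 179.57], 23, [288, 177, 5, 6])]
dark [([240.21, 157.99], 136, [234, 152, 14, 13]), ([263.45, 159.02], 136, [257, 153, 14, 13]), ([358.9, 163.73], 178, [351, 155, 17, 18]), ([211.34, 168.75], 115, [197, 166, 29, 6]), ([313.15, 171.96], 26, [311, 166, 5, 11]), ([291.76, 171.92], 25, [290, 169, 5, 6]), ([281.82, 172.74], 39, [277, 171, 11, 6]), ([238.9, 181.17], 134, [233, 175, 13, 13]), ([262.09, 182.36], 131, [256, 176, 13, 13]), ([378.24, 227.87], 254, [371, 219, 15, 19])]
white [([394.0, 140.88], 8, [392, 140, 6, 3]), ([391.0, 144.09], 11, [389, 142, 6, 5]), ([251.42, 169.77], 1122, [227, 146, 49, 49]), ([303.2, 171.15], 54, [300, 167, 9, 11]), ([165.74, 218.58], 19, [163, 216, 7, 7]), ([243.0, 219.19], 32, [240, 216, 7, 8])]
green [([174.88, 144.12], 8, [174, 143, 3, 3])]
side
gold [([362.29, 106.0], 17, [357, 104, 12, 6]), ([303.76, 117.53], 
[... 1439 characters left out ...]
, [300, 120, 10, 9]), ([334.78, 124.11], 9, [333, 123, 5, 3]), ([279.69, 138.15], 13, [277, 137, 6, 3]), ([338.08, 146.92], 13, [336, 143, 5, 9]), ([331.46, 164.96], 584, [310, 146, 47, 35]), ([376.58, 160.86], 96, [367, 155, 22, 13]), ([291.0, 172.42], 19, [288, 171, 7, 4]), ([323.91, 186.73], 11, [322, 184, 5, 6]), ([344.78, 187.97], 32, [341, 186, 9, 6]), ([361.18, 198.41], 22, [359, 193, 6, 11]), ([343.23, 194.69], 13, [339, 194, 9, 3]), ([330.5, 205.75], 12, [329, 203, 4, 6]), ([373.54, 230.07], 54, [360, 224, 22, 10]), ([401.9, 243.7], 93, [394, 239, 16, 12])]
green [([334.67, 119.33], 3, [334, 119, 2, 2]), ([357.0, 229.0], 3, [356, 229, 3, 1]), ([407.5, 281.38], 16, [405, 280, 6, 4])]
```

```bash
python3 - <<'E'
from m import *
T=cam('top');S=cam('side')
nt=[(240.21,157.99),(263.45,159.02),(238.9,181.17),(262.09,182.36)]
ns=[(339.81,159.58),(344.6,170.82),(321.48,161.7),(325.54,173.4)]
for a,b in zip(nt,ns):
    X,e=tri(T,a,S,b);print('nest tri',X.round(4),round(e,4),'onz .042',onz(T,*a,.042).round(4))
def hull(c,roi,ring):
    H=hsv(c);h,s,v=H[...,0],H[...,1],H[...,2];x0,y0,x1,y1=roi
    m=(((h>=15)&(h<=32)&(s>140)&(v>80))|((s<60)&(v>140)))[y0:y1,x0:x1].astype(np.uint8)
    pts=np.argwhere(m)[:,::-1]; 
    hl=cv2.convexHull(pts.astype(np.int32));r=cv2.fitEllipse(hl); M=cv2.moments(hl)
    wm=((s<60)&(v>140))[y0:y1,x0:x1]; w=np.argwhere(wm)[:,::-1].mean(0)
    return r[0][0]+x0,r[0][1]+y0,r[1],(w+[x0,y0])
for tr,sr in (((157,210,178,230),(272,133,290,147)),((233,210,254,230),(283,166,301,182))):
    a=hull(T,tr,0);b=hull(S,sr,0);print(a,b)
    print('cap onz .021',onz(T,*a[3],.021).round(4),'hull onz .012',onz(T,a[0],a[1],.016).round(4),'tri cap',tri(T,a[3],S,b[3]))
    print('side cap onz',onz(S,*b[3],.021).round(4))
ct=(289.83,179.57); print('crank top',onz(T,*ct,.102).round(4),tri(T,ct,S,(333.69,173.9)))
k=(358.9,163.73);print('knob',onz(T,*k,.09).round(4))
for z in(.046,):print('pad',onz(T,378.24,227.87,z).round(4), onz(S,311.69,255.51,z).round(4),tri(T,(378.24,227.87),S,(311.69,255.51)))
# wheel axis: hub white
print('hub',onz(T,303.2,171.15,.06).round(4),tri(T,(303.2,171.15),S,(344.78,187.97)))
print('spool',onz(T,289.5,222,.03).round(4))
# rail line direction
A=onz(T,240.21,157.99,.042);B=onz(T,263.45,159.02,.042);C=onz(T,238.9,181.17,.042);D=onz(T,262.09,182.36,.042)
d=(A-B+C-D);print('yaxis',d/np.linalg.norm(d),'pitch',np.linalg.norm(A-B),np.linalg.norm(A-C))
E
```

```text
nest tri [0.6235 0.0665 0.0395] 0.0024 onz .042 [0.6244 0.0659 0.042 ]
nest tri [ 0.6206 -0.0056  0.04  ] 0.003 onz .042 [ 0.6219 -0.0061  0.042 ]
nest tri [0.5518 0.0691 0.0405] 0.0014 onz .042 [0.5524 0.0687 0.042 ]
nest tri [ 0.5488 -0.0025  0.0394] 0.0017 onz .042 [ 0.5494 -0.003   0.042 ]Traceback (most recent call last):
  File "<stdin>", line 15, in <module>
  File "<stdin>", line 11, in hull
cv2.error: OpenCV(4.12.0) /io/opencv/modules/imgproc/src/shapedescr.cpp:361: error: (-201:Incorrect size of input array) There should be at least 5 points to fit the ellipse in function 'fitEllipseNoDirect'
```

```bash
python3 - <<'E'
from m import *
T=cam('top');S=cam('side')
P=[(((167.4+0),219.84),(165.74,218.58),(280.98,139.6),(279.69,138.15)),((243.12,219.56),(243.,219.19),(291.67,173.78),(291,172.42))]
# bbox centres of gold silhouettes
print('bbox p0',onz(T,166.5,220,.014).round(4),'p1',onz(T,243,219.5,.014).round(4))
for g,w,gs,ws in P:
    print('cap',onz(T,*w,.021).round(4),'gold',onz(T,*g,.016).round(4),'tri',tri(T,w,S,ws),'side cap',onz(S,*ws,.021).round(4))
ct=(289.83,179.57); print('crank top',onz(T,*ct,.102).round(4),tri(T,ct,S,(333.69,173.9)))
k=(358.9,163.73);print('knob',onz(T,*k,.09).round(4))
print('pad',onz(T,378.24,227.87,.046).round(4),tri(T,(378.24,227.87),S,(311.69,255.51)))
print('hub',onz(T,303.2,171.15,.06).round(4),tri(T,(303.2,171.15),S,(344.78,187.97)))
print('spool',onz(T,289.5,222,.03).round(4))
def crop(c,x,y,r,k,n):
    cv2.imwrite('pics/'+n,cv2.resize(cv2.cvtColor(c['image'],4)[y-r:y+r,x-r:x+r],None,fx=k,fy=k,interpolation=0))
a=[cv2.resize(cv2.cvtColor(c['image'],4)[y-15:y+15,x-15:x+15],None,fx=12,fy=12,interpolation=0) for c,x,y in((T,167,220),(T,243,220),(S,281,139),(S,291,173))]
a=[cv2.resize(i,(300,300),interpolation=0) for i in a]
cv2.imwrite('pics/pk.png',np.vstack([np.hstack(a[:2]),np.hstack(a[2:])]))
a=[cv2.resize(cv2.cvtColor(c['image'],4)[y-25:y+25,x-25:x+25],(300,300),interpolation=0) for c,x,y in((T,358,164),(T,378,222),(S,370,225),(T,300,173))]
cv2.imwrite('pics/kb.png',np.vstack([np.hstack(a[:2]),np.hstack(a[2:])]))
E
```

```text
bbox p0 [0.4303 0.298  0.014 ] p1 [0.4343 0.058  0.014 ]
cap [0.4347 0.2984 0.021 ] gold [0.4308 0.2946 0.016 ] tri (array([0.43182178, 0.29868595, 0.02164121]), np.float64(0.005779018347414456)) side cap [0.4291 0.3003 0.021 ]
cap [0.4353 0.057  0.021 ] gold [0.4341 0.0573 0.016 ] tri (array([0.43327174, 0.05740706, 0.02073336]), np.float64(0.00403280134823879)) side cap [0.4312 0.0575 0.021 ]
crank top [ 0.5539 -0.0913  0.102 ] (array([ 0.55276627, -0.09109887,  0.10341599]), np.float64(0.001998722997811922))
knob [ 0.6045 -0.2968  0.09  ]
pad [ 0.4129 -0.3614  0.046 ] (array([ 0.41244665, -0.36169877,  0.04312   ]), np.float64(0.000868735450738397))
hub [ 0.5836 -0.1299  0.06  ] (array([ 0.58149256, -0.12967738,  0.0677617 ]), np.float64(0.002666695633709039))
spool [ 0.428  -0.0886  0.03  ]
```

View pics/pk.png

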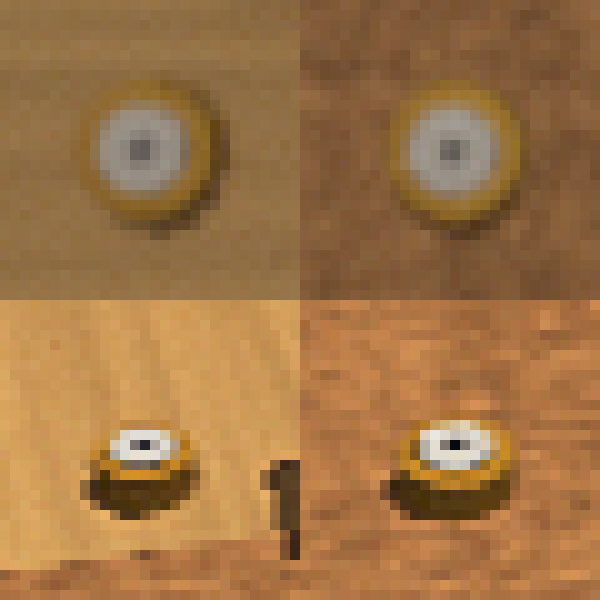

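View pics/kb.png

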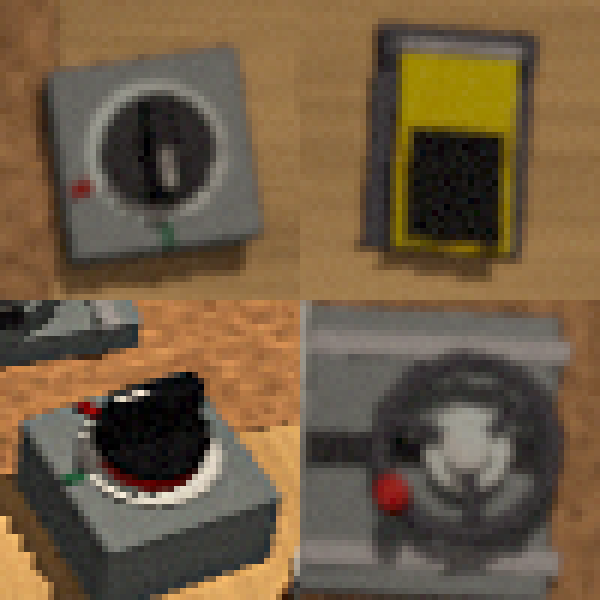

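The measured heights match the text: nest rims at 0.040 (0.042 given), puck caps at 0.021, crank top at 0.103, pad at 0.043. The puck centres are about p0 (0.432, 0.299) and p1 (0.434, 0.058). I'll move over p1 first, which also uncovers the bench behind the arm.

```bash
python3 -m creep '[1,0.02,0.053,0,-0.046, 1,0.02,0.053,0,-0.046, 1,0.02,0.053,0,-0.046, 1,0.02,0.053,0,-0.046, 1,0.02,0.053,0,-0.046, 1,0.02,0.053,0,-0.046, 1,0.02,0.053,0,-0.046, 1,0.02,0.053,0,-0.046, 1,0.02,0.053,0,-0.046, 1,0.02,0.053,0,-0.046, 1,0,0,0,0]'
python3 - <<'E'
from m import *
cam('top','top1');cam('side','side1')
E
```

```text
time: 1.78
tool_pos: [0.4374, 0.0766, 0.2527]
tool_rot: [3.138, -0.007, -0.017]
contact_force: [-0.0, -0.5, -0.6]
opening: 0.092
```

View pics/top1.png

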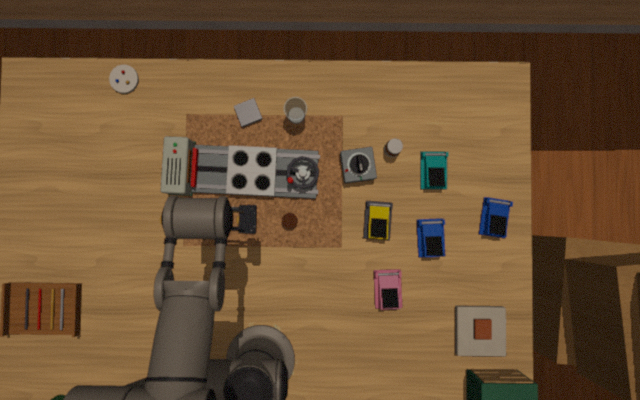

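View pics/side1.png

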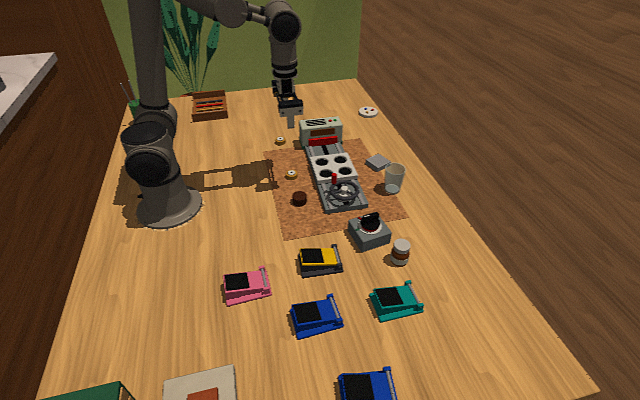

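The move uncovered no further pucks: there are two, at side (281,140) and (291,174). Now down to p1.

```bash
python3 -m creep '[1,-0.002,-0.01,-0.05,0.017, 1,-0.001,-0.009,-0.05,0, 1,0,0,-0.04,0, 1,0,0,0,0]'
python3 - <<'E'
from m import *
S=cam('side','side2');i=cv2.imread('pics/side2.png')[90:210,220:400];cv2.imwrite('pics/s2.png',cv2.resize(i,None,fx=4,fy=4))
p=telemetry.observe()['tool_pos'];print(p,proj(S,p+[0,0,-.025]),proj(S,[.434,.0577,.021]))
E
```

```text
time: 2.38
tool_pos: [0.4331, 0.0487, 0.1111]
tool_rot: [3.136, -0.01, -0.008]
contact_force: [0.5, 1.0, 1.1]
opening: 0.0922
[0.43445944 0.04876566 0.11263546] [291.39715552 159.00179973] [291.71790467 172.26878643]
```

View pics/s2.png

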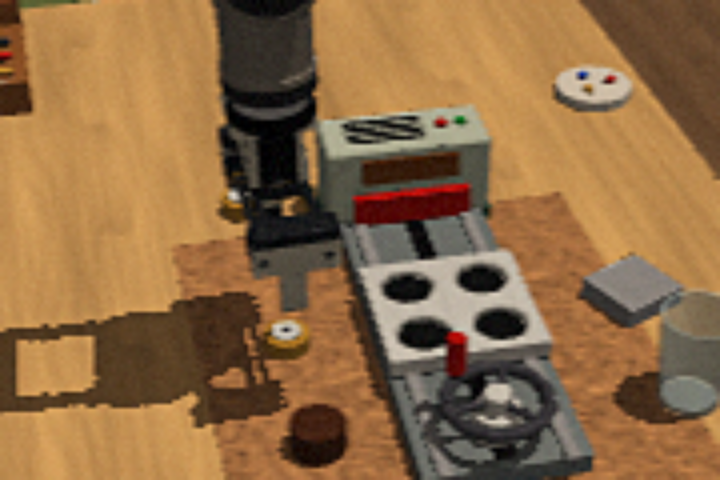

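```bash
python3 -m creep '[1,0,0.009,-0.03,0.006, 1,0,0,-0.03,0, 1,0,0,0,0]'
python3 - <<'E'
from m import *
for _ in range(3):
    cam('side');o=telemetry.observe();print(o['tool_pos'].round(4),o['tool_rot'].round(4))
E
```

```text
time: 2.8
tool_pos: [0.4393, 0.0559, 0.0576]
tool_rot: [3.135, -0.026, -0.005]
contact_force: [-0.1, -0.3, 0.9]
opening: 0.0916
[0.4403 0.0559 0.0586] [ 3.1349 -0.0285 -0.0049]
[0.4406 0.0559 0.0589] [ 3.1349 -0.0296 -0.0049]
[0.4405 0.0561 0.059 ] [ 3.1349 -0.0299 -0.0047]
```

```bash
python3 - <<'E'
from m import *
o=telemetry.observe();print({k:np.round(v,4) for k,v in o.items()})
E
```

```text
{'time': np.float64(2.95), 'qpos': array([-0.0426,  0.4624,  1.9974, -0.0092,  0.6516,  1.5402]), 'qvel': array([ 0.0028, -0.0007,  0.006 ,  0.0028, -0.0085,  0.0033]), 'joint_efforts': array([-5.12000e-02, -3.87202e+01, -1.42655e+01,  5.60000e-03,
       -1.95100e-01, -2.20000e-03]), 'tool_pos': array([0.4405, 0.0561, 0.059 ]), 'tool_rot': array([ 3.1349, -0.0299, -0.0047]), 'contact_force': array([0.683 , 0.3566, 0.2963]), 'torque': array([-0.0236,  0.0521,  0.0039]), 'opening': np.float64(0.0916)}
```

```bash
python3 -m creep '[1,0,0,0,0]'; python3 -m creep '[1,-0.007,0.001,0,0.005]'; python3 -m creep '[1,0,0,0,0, 1,0,0,0,0]'
```

```text
time: 3.08
tool_pos: [0.4414, 0.0559, 0.0603]
tool_rot: [3.135, -0.032, -0.005]
contact_force: [0.3, -0.8, 0.1]
opening: 0.0917
time: 3.2
tool_pos: [0.435, 0.0568, 0.0612]
tool_rot: [3.135, -0.035, 0.0]
contact_force: [0.3, 1.7, 0.3]
opening: 0.0917
time: 3.45
tool_pos: [0.4344, 0.057, 0.0618]
tool_rot: [3.135, -0.035, 0.001]
contact_force: [-0.3, 0.7, 0.8]
opening: 0.0918
```

```bash
python3 -m creep '[0.8,-0.001,0,-0.007,0, 0.8,0,0,-0.007,0, 0.8,0,0,-0.007,0, 0.8,0,0,-0.007,0,0.8,0,0,0,0]' 15
```

```text
time: 4.08
tool_pos: [0.4329, 0.057, 0.031]
tool_rot: [3.135, -0.033, 0.001]
contact_force: [-0.0, 0.9, 0.6]
opening: 0.074
```

```bash
python3 -m creep '[0.6,0,0,0.004,0, 0.3,0,0,0,0, 0.3,0,0,0,0, 0.3,0,0,0,0]' 20
```

```text
time: 4.58
tool_pos: [0.4333, 0.057, 0.0358]
tool_rot: [3.135, -0.034, 0.001]
contact_force: [-0.3, -0.3, -2.4]
opening: 0.0433
```

```bash
python3 -m creep '[0.3,0,0,0,0, 0.3,0,0,0.02,0, 0.3,0,0,0.02,0, 0.3,0,0,0,0]'
python3 - <<'E'
from m import *
S=cam('side','side3');i=cv2.imread('pics/side3.png')[90:210,220:400];cv2.imwrite('pics/s3.png',cv2.resize(i,None,fx=4,fy=4))
E
```

```text
time: 5.08
tool_pos: [0.4325, 0.057, 0.076]
tool_rot: [3.135, -0.032, 0.001]
contact_force: [-0.1, -0.6, -2.5]
opening: 0.043
```

View pics/s3.png

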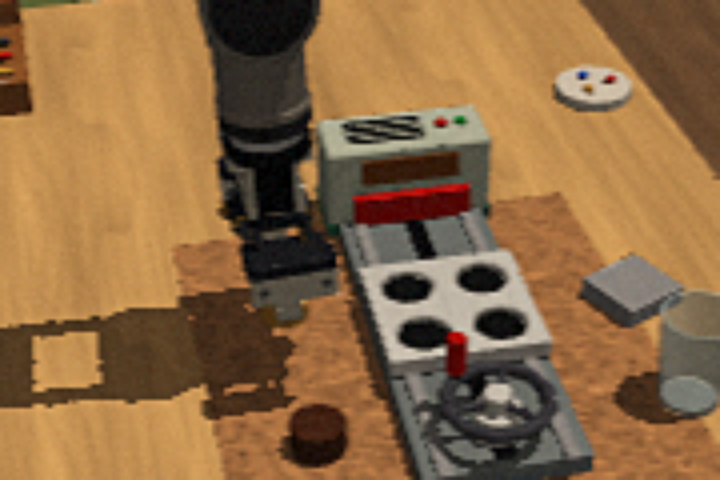

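```bash
python3 -m creep '[0.3,0,0,0.02,0, 0.3,0.02,0.002,0.01,0, 0.3,0.03,0.003,0,0, 0.3,0.03,0.003,0,0, 0.3,0.03,0.003,0,0, 0.3,0.009,0,0,0, 0.3,0,0,0,0, 0.3,0,0,0,0]' 25
```

```text
time: 6.12
tool_pos: [0.5475, 0.0682, 0.0973]
tool_rot: [3.135, -0.014, 0.0]
contact_force: [-0.7, 0.1, -2.1]
opening: 0.0426
```

```bash
python3 -m creep '[0.3,0.0045,0,0,0, 0.3,0,0,-0.006,0, 0.3,0,0,-0.006,0, 0.3,0,0,0,0]'
python3 - <<'E'
from m import *
c=cam('side','s4');i=cv2.imread('pics/s4.png')[130:200,290:370];cv2.imwrite('pics/s4c.png',cv2.resize(i,None,fx=8,fy=8,interpolation=cv2.INTER_CUBIC))
c=cam('top','t4');i=cv2.imread('pics/t4.png')[140:210,200:300];cv2.imwrite('pics/t4c.png',cv2.resize(i,None,fx=6,fy=6,interpolation=cv2.INTER_CUBIC))
E
```

```text
time: 6.62
tool_pos: [0.5506, 0.0681, 0.0845]
tool_rot: [3.135, -0.012, 0.0]
contact_force: [0.2, 0.7, -1.4]
opening: 0.0428
```

View pics/s4c.png

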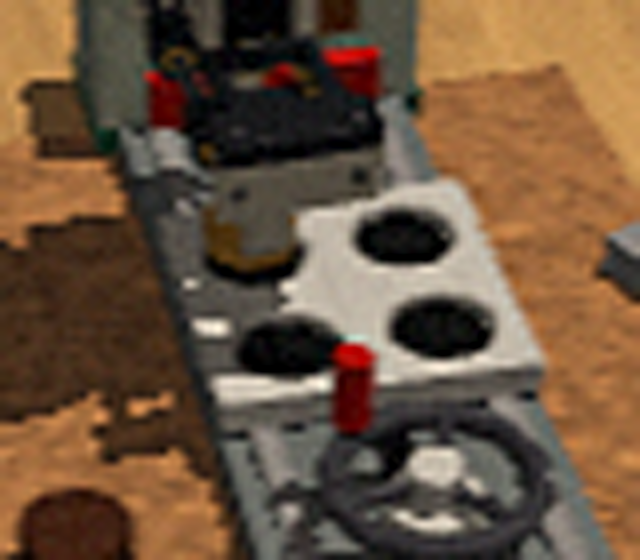

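View pics/t4c.png

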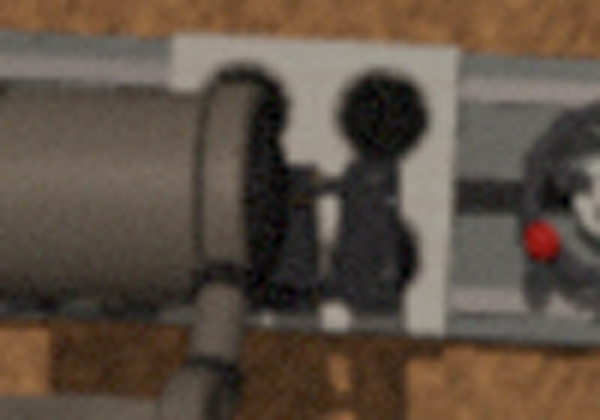

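```bash
python3 - <<'E'
from m import *
S=cam('side');o=telemetry.observe();print(o['tool_pos'])
for X in([.552,.0689,.042],[.552,.0689,.055],[.558,.0689,.055],[.552,.0749,.055]):print(proj(S,X))
E
```

```text
[0.5511138  0.06809223 0.08516978]
[321.72925026 161.38023618]
[321.74346431 158.56044019]
[323.29619101 158.33120843]
[321.34506947 157.65414963]
```

```bash
python3 -m creep '[0.3,0.001,0,-0.004,0, 0.3,0,0,-0.004,0, 0.3,0,0,-0.003,0, 0.3,0,0,0,0, 0.3,0,0,0,0]'
```

```text
time: 7.4
tool_pos: [0.5523, 0.0681, 0.0735]
tool_rot: [3.135, -0.014, 0.0]
contact_force: [0.3, 0.3, -1.5]
opening: 0.0427
```

```bash
python3 -m creep '[0.3,0,0,-0.002,0, 0.3,0,0,0,0]'; python3 -m creep '[0.3,0,0,-0.001,0, 0.3,0,0,0,0]'
```

```text
time: 7.65
tool_pos: [0.5525, 0.0681, 0.0719]
tool_rot: [3.135, -0.015, 0.0]
contact_force: [-1.0, 0.3, -0.2]
opening: 0.0428
time: 7.9
tool_pos: [0.5526, 0.0681, 0.0719]
tool_rot: [3.135, -0.015, 0.0]
contact_force: [-0.5, -1.2, -0.7]
opening: 0.0428
```

```bash
python3 -m creep '[0.58,0,0,0,0, 0.58,0,0,0,0, 0.58,0,0,0,0, 0.58,0,0,0.02,0, 0.6,0,0,0.04,0, 0.6,-0.02,0.03,0.04,0, 0.8,-0.03,0.05,0.02,0, 1,-0.03,0.05,0,0, 1,-0.03,0.05,0,0, 1,0,0.03,0,0, 1,0,0,0,0]'
python3 - <<'E'
from m import *
c=cam('side','s5');i=cv2.imread('pics/s5.png')[90:200,240:370];cv2.imwrite('pics/s5c.png',cv2.resize(i,None,fx=6,fy=5,interpolation=cv2.INTER_CUBIC))
c=cam('top','t5');i=cv2.imread('pics/t5.png')[130:240,150:310];cv2.imwrite('pics/t5c.png',cv2.resize(i,None,fx=5,fy=5,interpolation=cv2.INTER_CUBIC))
E
```

```text
time: 9.28
tool_pos: [0.4393, 0.2834, 0.1957]
tool_rot: [3.138, -0.019, -0.002]
contact_force: [0.6, -0.1, -0.7]
opening: 0.0912
```

View pics/s5c.png

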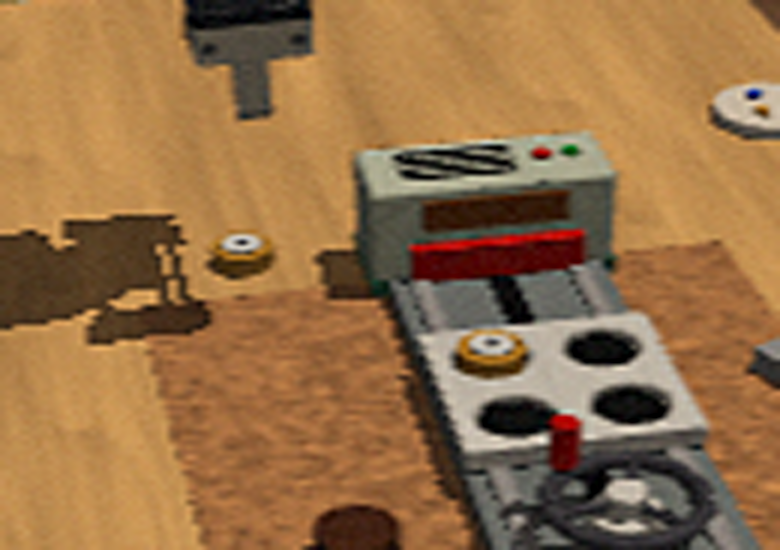

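View pics/t5c.png

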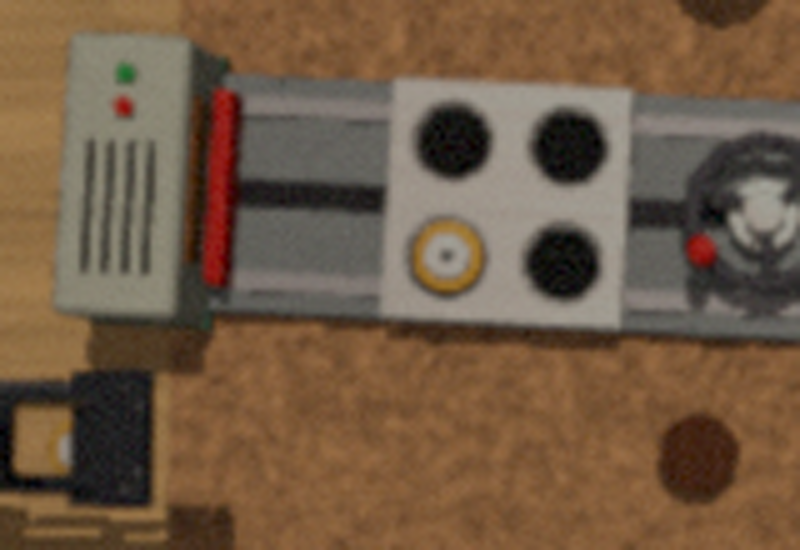

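p1 sits in its nest at top (239,181). p0 has not moved: it is still at side (280,139).

```bash
python3 -m creep '[1,-0.004,0.007,-0.03,0, 1,-0.003,0.007,-0.03,0, 1,0,0,-0.03,0, 1,0,0,-0.03,0, 1,0,0,0,0,1,0,0,0,0]' 20
```

```text
time: 10.12
tool_pos: [0.436, 0.2884, 0.0737]
tool_rot: [3.136, -0.02, -0.015]
contact_force: [-0.8, -0.4, -0.3]
opening: 0.0915
```

```bash
python3 -m creep '[1,-0.0045,0.0095,0,0.015, 1,0,0,-0.01,0, 0.8,0,0,-0.01,0, 0.8,0,0,-0.01,0, 0.8,0,0,-0.004,0, 0.8,0,0,0,0]' 20
```

```text
time: 10.88
tool_pos: [0.4324, 0.2989, 0.0396]
tool_rot: [3.138, -0.023, 0.001]
contact_force: [0.2, -0.4, 0.7]
opening: 0.0737
```

```bash
python3 -m creep '[0.8,-0.0005,-0.0005,-0.004,0, 0.6,0,0,0,0, 0.3,0,0,0,0, 0.3,0,0,0,0, 0.3,0,0,0,0]' 20
```

```text
time: 11.5
tool_pos: [0.4323, 0.2984, 0.0359]
tool_rot: [3.138, -0.024, 0.001]
contact_force: [-0.2, 0.4, -1.5]
opening: 0.0429
```

```bash
python3 -m creep '[0.3,0,0,0.02,0, 0.3,0,0,0.04,0, 0.3,0,0,0.04,0, 0.3,0.01,-0.012,0.03,0, 0.3,0.028,-0.034,0,0, 0.3,0.028,-0.034,0,0, 0.3,0.028,-0.034,0,0, 0.3,0.028,-0.034,0,0, 0.3,0.028,-0.034,0,0, 0.3,0.02,-0.024,0,0, 0.3,0,0,0,0]' 25
```

```text
time: 12.88
tool_pos: [0.6045, 0.0849, 0.1694]
tool_rot: [3.137, -0.023, 0.004]
contact_force: [-1.0, 0.9, -0.4]
opening: 0.0429
```

```bash
python3 -m creep '[0.3,0.01,-0.01,-0.025,0, 0.3,0.01,-0.0095,-0.025,0, 0.3,0,0,-0.02,0, 0.3,0,0,0,0,0.3,0,0,0,0]' 25
```

```text
time: 13.5
tool_pos: [0.6226, 0.0681, 0.0982]
tool_rot: [3.138, -0.021, 0.006]
contact_force: [0.5, 0.3, -0.0]
opening: 0.0426
```

```bash
python3 -m creep '[0.3,0.002,-0.003,0,-0.005, 0.3,0,0,-0.006,0, 0.3,0,0,-0.006,0, 0.3,0,0,0,0]'
python3 - <<'E'
from m import *
S=cam('side','s6');i=cv2.imread('pics/s6.png')[130:200,290:370];cv2.imwrite('pics/s6c.png',cv2.resize(i,None,fx=8,fy=8,interpolation=cv2.INTER_CUBIC))
o=telemetry.observe();print(o['tool_pos']);print(proj(S,[.624,.0662,.055]))
E
```

```text
time: 14.0
tool_pos: [0.6254, 0.0655, 0.0878]
tool_rot: [3.138, -0.024, 0.001]
contact_force: [0.5, -0.6, -0.5]
opening: 0.0431
[0.62558529 0.06554375 0.08804602]
[340.41717949 156.23574663]
```

View pics/s6c.png

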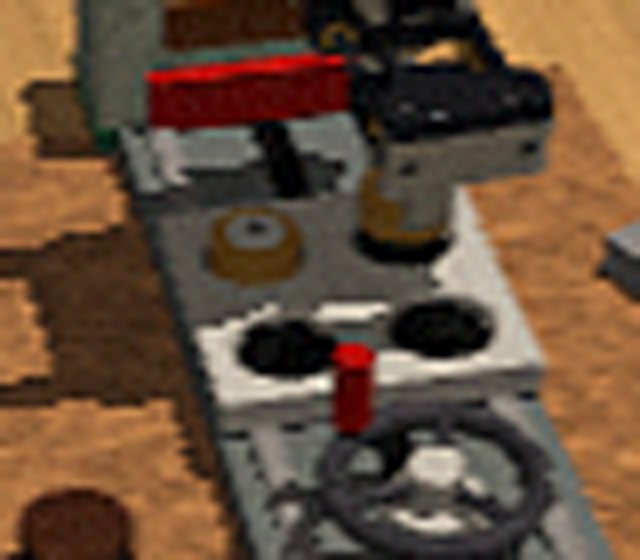

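```bash
python3 -m creep '[0.3,0,0,-0.005,0, 0.3,0,0,-0.005,0, 0.3,0,0,-0.004,0, 0.3,0,0,0,0, 0.3,0,0,0,0]'
```

```text
time: 14.68
tool_pos: [0.6256, 0.0656, 0.0729]
tool_rot: [3.138, -0.025, 0.001]
contact_force: [0.5, 0.1, -0.4]
opening: 0.0428
```

```bash
python3 -m creep '[0.3,0,0,-0.0015,0, 0.3,0,0,0,0]'; python3 -m creep '[0.58,0,0,0,0, 0.58,0,0,0,0, 0.58,0,0,0,0, 0.58,0,0,0.02,0, 0.6,0,0,0.04,0, 0.6,-0.01,-0.03,0.04,0, 0.5,-0.015,-0.04,0,0, 0.5,-0.02,-0.04,0,0, 0.5,-0.015,-0.03,0,0, 0.5,0,0,0,0]'
python3 - <<'E'
from m import *
c=cam('side','s7');i=cv2.imread('pics/s7.png')[120:230,270:400];cv2.imwrite('pics/s7c.png',cv2.resize(i,None,fx=6,fy=5,interpolation=cv2.INTER_CUBIC))
c=cam('top','t7');i=cv2.imread('pics/t7.png')[130:240,170:330];cv2.imwrite('pics/t7c.png',cv2.resize(i,None,fx=5,fy=5,interpolation=cv2.INTER_CUBIC))
E
```

```text
time: 14.92
tool_pos: [0.6259, 0.0655, 0.0722]
tool_rot: [3.138, -0.026, 0.001]
contact_force: [-0.1, 0.3, -1.7]
opening: 0.0428
time: 16.18
tool_pos: [0.5642, -0.0778, 0.1757]
tool_rot: [3.137, -0.028, 0.003]
contact_force: [0.3, 0.2, 0.2]
opening: 0.0459
```

View pics/s7c.png

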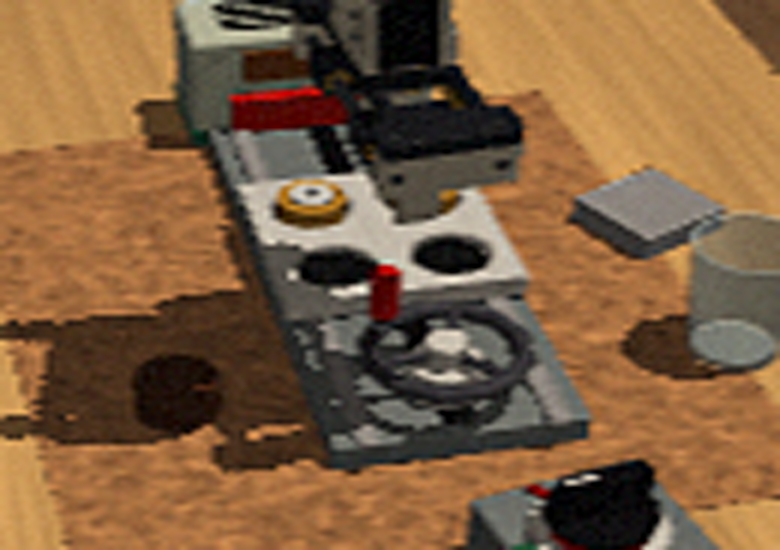

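View pics/t7c.png

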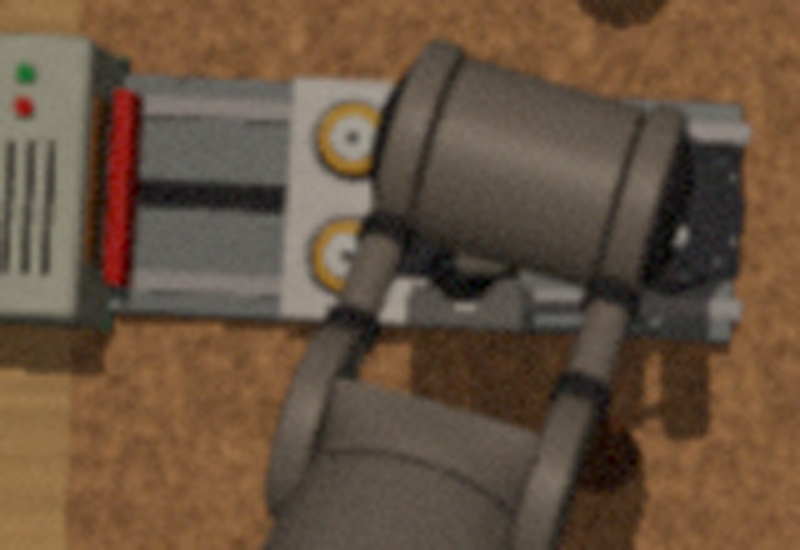

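Both pucks are seated in their nests: side (322,158) and (340,156), with both caps level in the crop. Next I pinch the crank at about (0.553, -0.0915).

```bash
python3 -m creep '[0.5,-0.011,-0.0137,0,0, 0.5,0,0,-0.015,0, 0.5,0,0,-0.015,0, 0.5,0,0,0,0, 0.5,0,0,0,0]'
python3 - <<'E'
from m import *
S=cam('side','s8');i=cv2.imread('pics/s8.png')[130:220,290:390];cv2.imwrite('pics/s8c.png',cv2.resize(i,None,fx=7,fy=6.5,interpolation=cv2.INTER_CUBIC))
E
```

```text
time: 16.9
tool_pos: [0.5538, -0.0877, 0.1421]
tool_rot: [3.138, -0.027, 0.009]
contact_force: [0.5, -1.2, 0.3]
opening: 0.0459
```

View pics/s8c.png

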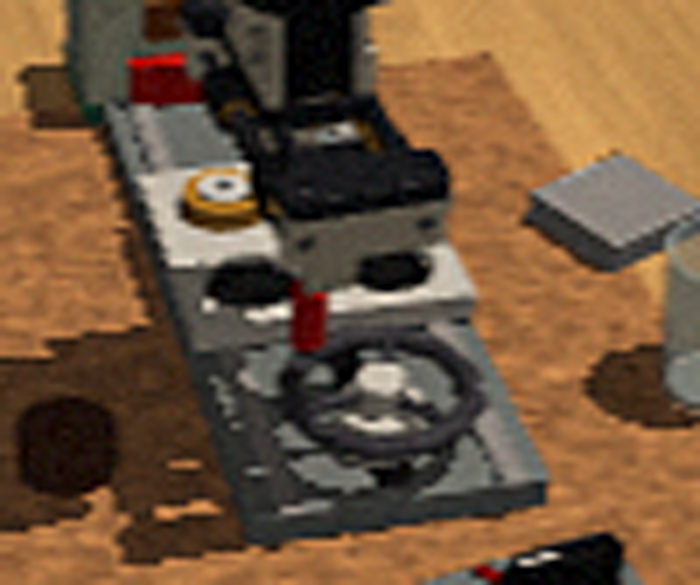

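```bash
python3 - <<'E'
from m import *
S=cam('side');o=telemetry.observe();p=o['tool_pos'];print(p,o['tool_rot'])
for X in([p[0]+.0007,p[1]-.030,.117],[.5533,-.0915,.102],[.5633,-.0915,.102],[.5533,-.0915,.07]):print(proj(S,X))
H=hsv(S);h,s,v=H[...,0],H[...,1],H[...,2]
M=np.zeros(h.shape,bool);M[165:190,325:345]=1
print(blobs(0,M&((h<6)|(h>174))&(s>150)&(v>60)))
E
```

```text
[ 0.55379141 -0.08783411  0.14240628] [ 3.13826757 -0.02719256  0.00856371]
[336.85719498 175.41831518]
[334.16576195 174.26500311]
[337.04814144 173.8130134 ]
[333.91830626 181.70449709]
[([333.59, 178.64], 39, [332, 173, 5, 11])]
```

```bash
python3 -m creep '[0.5,-0.001,-0.004,0,-0.008, 0.5,0,0,-0.012,0, 0.5,0,0,-0.012,0, 0.5,0,0,-0.012,0, 0.5,0,0,-0.012,0, 0.5,0,0,0,0]' 25
```

```text
time: 17.75
tool_pos: [0.5524, -0.092, 0.0907]
tool_rot: [3.138, -0.027, -0.0]
contact_force: [-0.3, -0.3, -0.2]
opening: 0.0457
```

```bash
python3 -m creep '[0.1,0,0,0.002,0, 0.1,0,0,0,0, 0.1,0,0,0,0, 0.1,0,0,0,0]' 25
```

```text
time: 18.25
tool_pos: [0.5528, -0.0917, 0.0936]
tool_rot: [3.139, -0.028, 0.0]
contact_force: [-0.5, -0.2, -2.7]
opening: 0.0176
```

```bash
python3 -m creep '[0.1,0.008,0.0043,0,0, 0.1,0.0086,0.0027,0,0, 0.1,0,0,0,0]'
```

```text
time: 18.62
tool_pos: [0.5698, -0.0828, 0.0936]
tool_rot: [3.141, -0.026, 0.0]
contact_force: [1.3, 1.0, -1.2]
opening: 0.0173
```

```bash
python3 -m creep '[0.1,0.0134,0.0006,0,0, 0.1,0.013,-0.0034,0,0]'; python3 -m creep '[0.1,0.0115,-0.0071,0,0, 0.1,0.0088,-0.0102,0,0]';python3 -m creep '[0.1,0,0,0,0]'
```

```text
time: 18.88
tool_pos: [0.5961, -0.0835, 0.0936]
tool_rot: [-3.14, -0.025, 0.001]
contact_force: [-1.4, 1.8, -0.4]
opening: 0.0173
time: 19.12
tool_pos: [0.6183, -0.0999, 0.0936]
tool_rot: [-3.139, -0.027, 0.002]
contact_force: [-0.9, 0.8, -0.7]
opening: 0.0173
time: 19.25
tool_pos: [0.6192, -0.1013, 0.0936]
tool_rot: [-3.141, -0.029, 0.001]
contact_force: [1.1, -0.4, 0.2]
opening: 0.0179
```

```bash
cat > circ.py <<'E'
import numpy as np,sys
from scipy.optimize import least_squares
P=np.array(eval(sys.argv[1]))
f=lambda c:np.hypot(P[:,0]-c[0],P[:,1]-c[1])
s=least_squares(lambda c:f(c)-c[2],[.58,-.129,.045]);print(s.x,s.fun)
s2=least_squares(lambda c:f(c)-.045,[.58,-.129]);print(s2.x,s2.fun)
c=s2.x;p=P[-1]-c;ph=np.arctan2(p[1],p[0]);print('phi',ph,[np.arctan2(*(q-c)[::-1]) for q in P])
st=float(sys.argv[2]);n=int(sys.argv[3])
prev=P[-1]
for k in range(1,n+1):
    q=c+.045*np.array([np.cos(ph-st*k),np.sin(ph-st*k)]);print((q-prev).round(4));prev=q
E
python3 circ.py '[(.5528,-.0917),(.5698,-.0828),(.5961,-.0835),(.6183,-.0999),(.6192,-.1013)]' 0.3 22
```

```text
[ 0.58174263 -0.12613301  0.04497051] [ 1.06859809e-05 -2.19169065e-05  1.51253636e-05  2.51781418e-05
 -2.90725762e-05]
[ 0.58173555 -0.12616863] [ 3.91712939e-06 -1.89410212e-05  2.16597465e-05  2.22212034e-05
 -3.29649183e-05]
phi 0.5860103489239633 [np.float64(2.2691480896490415), np.float64(1.8393591458110297), np.float64(1.2460625241424843), np.float64(0.6229816860418635), np.float64(0.5860103489239633)]
[ 0.0057 -0.0122]
[ 0.0018 -0.0133]
[-0.0022 -0.0133]
[-0.006 -0.012]
[-0.0093 -0.0097]
[-0.0118 -0.0065]
[-0.0132 -0.0028]
[-0.0134  0.0013]
[-0.0124  0.0052]
[-0.0103  0.0086]
[-0.0073  0.0113]
[-0.0037  0.0129]
[0.0003 0.0134]
[0.0043 0.0128]
[0.0078 0.0109]
[0.0107 0.0081]
[0.0126 0.0046]
[0.0134 0.0007]
[ 0.013  -0.0033]
[ 0.0115 -0.007 ]
[ 0.0089 -0.0101]
[ 0.0055 -0.0123]
```

```bash
python3 -m creep '[0.1,0.0057,-0.0122,0,0, 0.1,0.0018,-0.0133,0,0, 0.1,-0.0022,-0.0133,0,0, 0.1,-0.006,-0.012,0,0]'; python3 -m creep '[0.1,-0.0093,-0.0097,0,0, 0.1,-0.0118,-0.0065,0,0, 0.1,0,0,0,0]'
```

```text
time: 19.75
tool_pos: [0.6174, -0.1539, 0.0935]
tool_rot: [-3.14, -0.027, 0.002]
contact_force: [-4.3, 5.8, 3.1]
opening: 0.0173
time: 20.12
tool_pos: [0.5915, -0.1703, 0.0936]
tool_rot: [-3.135, -0.022, -0.0]
contact_force: [-0.8, 2.4, -0.6]
opening: 0.0175
```

```bash
python3 circ.py '[(.5528,-.0917),(.5698,-.0828),(.6192,-.1013),(.6174,-.1539),(.5915,-.1703)]' 0.3 16
```

```text
[ 0.58170254 -0.12630554  0.0450908 ] [-3.10707273e-06  1.35495019e-05 -2.04521156e-05  2.86224253e-05
 -1.86127389e-05]
[ 0.5817701  -0.12626449] [ 9.95648531e-05  8.26490196e-05 -8.63289018e-06  9.11420467e-05
  9.76389807e-05]
phi -1.3533345800868655 [np.float64(2.268368349992904), np.float64(1.8395339575060106), np.float64(0.5882101827888068), np.float64(-0.659701636373799), np.float64(-1.3533345800868655)]
[-0.0134 -0.0008]
[-0.0131  0.0031]
[-0.0116  0.0068]
[-0.0091  0.0099]
[-0.0057  0.0122]
[-0.0019  0.0133]
[0.0022 0.0133]
[0.006 0.012]
[0.0093 0.0097]
[0.0117 0.0066]
[0.0132 0.0028]
[ 0.0134 -0.0012]
[ 0.0124 -0.0051]
[ 0.0104 -0.0086]
[ 0.0074 -0.0113]
[ 0.0037 -0.0129]
```

```bash
python3 -m creep '[0.1,-0.0134,-0.0008,0,0, 0.1,-0.0131,0.0031,0,0, 0.1,-0.0116,0.0068,0,0, 0.1,-0.0091,0.0099,0,0]'; python3 -m creep '[0.1,-0.0057,0.0122,0,0, 0.1,-0.0019,0.0133,0,0, 0.1,0,0,0,0]'
```

```text
time: 20.62
tool_pos: [0.5443, -0.1516, 0.0937]
tool_rot: [-3.135, -0.029, -0.002]
contact_force: [8.9, 3.9, -6.6]
opening: 0.0175
time: 21.0
tool_pos: [0.5366, -0.1255, 0.0937]
tool_rot: [-3.137, -0.032, -0.002]
contact_force: [3.0, 0.8, -4.6]
opening: 0.0175
```

```bash
python3 circ.py '[(.5528,-.0917),(.5698,-.0828),(.6192,-.1013),(.6174,-.1539),(.5915,-.1703),(.5443,-.1516),(.5366,-.1255)]' 0.25 14
python3 - <<'E'
from m import *
S=cam('side','s9');i=cv2.imread('pics/s9.png')[110:220,280:390];cv2.imwrite('pics/s9c.png',cv2.resize(i,None,fx=6.5,fy=5,interpolation=cv2.INTER_CUBIC))
E
```

```text
[ 0.58168302 -0.12631886  0.04510015] [-1.47367752e-05  1.19038236e-05 -6.17477017e-06  2.65726347e-05
 -3.67160508e-05  2.88441456e-05 -9.69258733e-06]
[ 0.58165792 -0.12631816] [6.87979604e-05 1.04774394e-04 1.14481850e-04 1.47029367e-04
 6.95974755e-05 1.08593951e-04 6.53443169e-05]
phi 3.123436626383862 [np.float64(2.265695647960955), np.float64(1.8368200870014646), np.float64(0.5878201500206365), np.float64(-0.6572393210098355), np.float64(-1.350647133392465), np.float64(-2.546644169088745), np.float64(3.123436626383862)]
[0.0017 0.0111]
[0.0043 0.0104]
[0.0067 0.009 ]
[0.0087 0.007 ]
[0.0102 0.0047]
[0.011 0.002]
[ 0.0112 -0.0008]
[ 0.0106 -0.0036]
[ 0.0094 -0.0061]
[ 0.0076 -0.0082]
[ 0.0054 -0.0099]
[ 0.0028 -0.0109]
[-0.     -0.0112]
[-0.0028 -0.0109]
```

View pics/s9c.png

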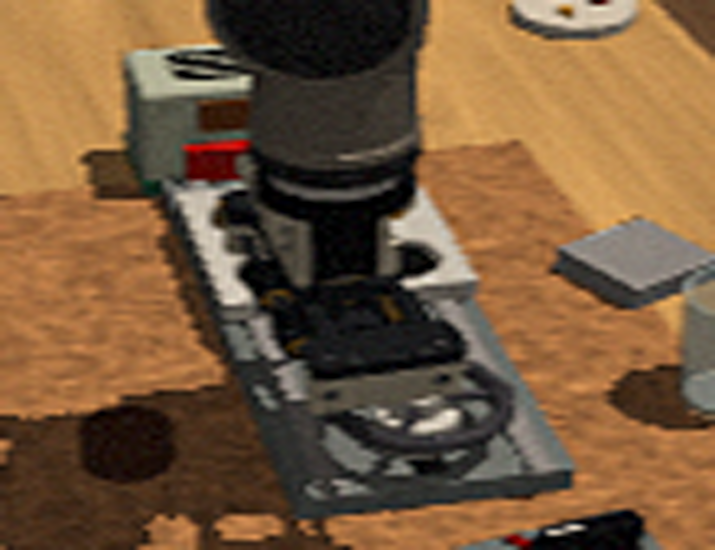

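```bash
python3 -m creep '[0.1,0.0017,0.0111,0,0, 0.1,0.0043,0.0104,0,0, 0.1,0.0067,0.009,0,0, 0.1,0.0087,0.007,0,0]'; python3 -m creep '[0.1,0.0102,0.0047,0,0, 0.1,0.011,0.002,0,0, 0.1,0.0112,-0.0008,0,0, 0.1,0.0106,-0.0036,0,0]'; python3 -m creep '[0.1,0,0,0,0]'
```

```text
time: 21.55
tool_pos: [0.5585, -0.0875, 0.0937]
tool_rot: [-3.139, -0.03, -0.003]
contact_force: [1.6, -6.4, -4.6]
opening: 0.0177
time: 22.05
tool_pos: [0.6033, -0.0863, 0.0936]
tool_rot: [3.14, -0.026, -0.001]
contact_force: [-4.8, -7.6, 2.1]
opening: 0.0171
time: 22.18
tool_pos: [0.6041, -0.087, 0.0936]
tool_rot: [3.14, -0.026, -0.001]
contact_force: [-0.6, -3.8, -0.1]
opening: 0.0174
```

```bash
python3 circ.py '[(.5698,-.0828),(.6192,-.1013),(.6174,-.1539),(.5915,-.1703),(.5443,-.1516),(.5366,-.1255),(.6041,-.087)]' 0.15 12 | tail -12; python3 -m creep '[0.1,0.0056,-0.0037,0,0, 0.1,0.005,-0.0045,0,0, 0.1,0.0043,-0.0052,0,0, 0.1,0,0,0,0]'
```

```text
[ 0.0055 -0.004 ]
[ 0.005  -0.0046]
[ 0.0042 -0.0053]
[ 0.0034 -0.0058]
[ 0.0025 -0.0063]
[ 0.0015 -0.0066]
[ 0.0005 -0.0067]
[-0.0005 -0.0067]
[-0.0015 -0.0066]
[-0.0025 -0.0063]
[-0.0034 -0.0058]
[-0.0042 -0.0053]
time: 22.68
tool_pos: [0.6192, -0.1008, 0.0936]
tool_rot: [3.141, -0.023, -0.001]
contact_force: [-2.9, -4.2, 0.2]
opening: 0.0176
```

```bash
python3 -m creep '[0.1,0.0034,-0.0058,0,0, 0.1,0.0025,-0.0063,0,0, 0.1,0,0,0,0]';  python3 -m creep '[0.1,0.0014,-0.0066,0,0, 0.1,0,0,0,0]'; python3 -m creep '[0.1,0.0005,-0.0067,0,0, 0.1,0,0,0,0]'
```

```text
time: 23.05
tool_pos: [0.625, -0.1132, 0.0936]
tool_rot: [3.142, -0.022, -0.001]
contact_force: [-3.8, -2.6, 3.0]
opening: 0.0175
time: 23.3
tool_pos: [0.6265, -0.12, 0.0936]
tool_rot: [-3.141, -0.022, -0.001]
contact_force: [-3.4, -2.3, 1.8]
opening: 0.0174
time: 23.55
tool_pos: [0.627, -0.1268, 0.0936]
tool_rot: [-3.141, -0.022, -0.001]
contact_force: [-3.7, -0.8, 1.8]
opening: 0.018
```

```bash
python3 -m creep '[0.1,-0.0006,-0.0067,0,0, 0.1,0,0,0,0]';  python3 -m creep '[0.1,-0.0016,-0.0066,0,0, 0.1,0,0,0,0]'; python3 -m creep '[0.1,-0.0025,-0.0062,0,0, 0.1,0,0,0,0]'
```

```text
time: 23.8
tool_pos: [0.627, -0.1277, 0.0936]
tool_rot: [-3.131, -0.023, -0.001]
contact_force: [-3.8, -1.2, 1.7]
opening: 0.0178
time: 24.05
tool_pos: [0.6269, -0.1279, 0.0936]
tool_rot: [-3.122, -0.025, -0.0]
contact_force: [-5.1, -2.2, 1.2]
opening: 0.0175
time: 24.3
tool_pos: [0.6266, -0.1282, 0.0935]
tool_rot: [-3.113, -0.03, 0.0]
contact_force: [-5.7, -1.4, 1.8]
opening: 0.0177
```

```bash
python3 - <<'E'
from m import *
S=cam('side','s10');i=cv2.imread('pics/s10.png')[110:220,280:390];cv2.imwrite('pics/s10c.png',cv2.resize(i,None,fx=6.5,fy=5,interpolation=cv2.INTER_CUBIC))
S=cam('top','t10');i=cv2.imread('pics/t10.png')[130:240,150:330];cv2.imwrite('pics/t10c.png',cv2.resize(i,None,fx=4.4,fy=4.4,interpolation=cv2.INTER_CUBIC))
E
```

```text
(no output)
```

View pics/s10c.png

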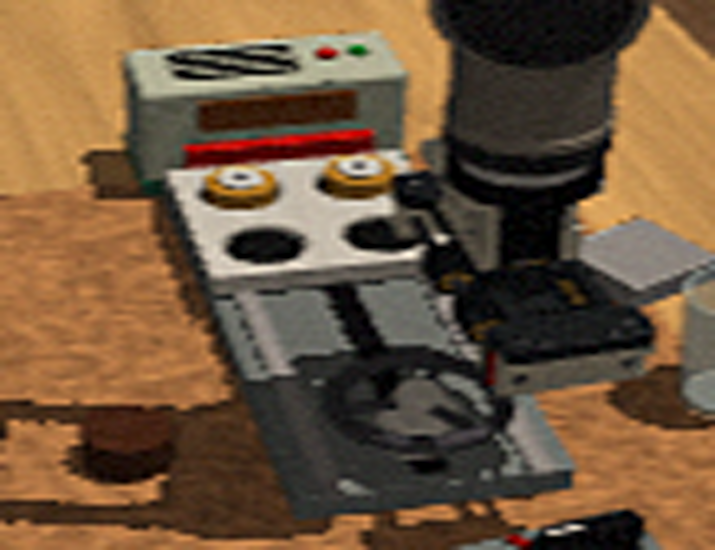

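View pics/t10c.png

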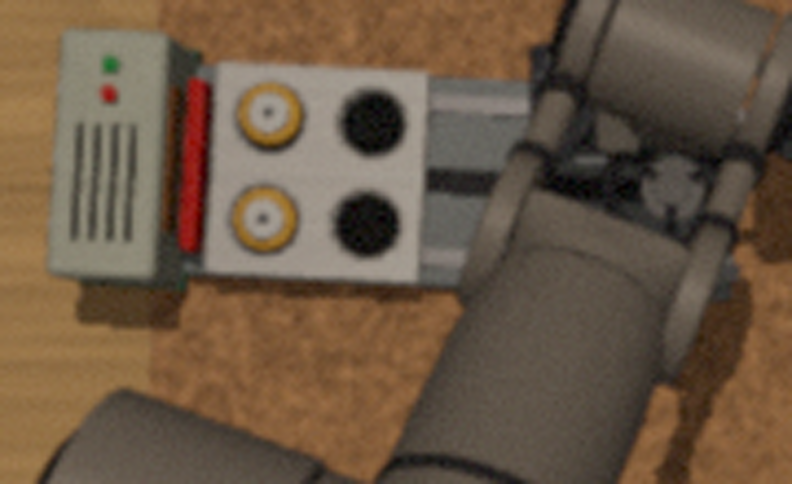

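The carriage is against the red stop (top crop: plate edge at about 208, stop at about 205) and both pucks are still seated. I'll release the crank and locate the knob from the earlier unobstructed pictures.

```bash
python3 -m creep '[0.3,0,0,0,0, 0.5,0,0,0,0, 0.5,0,0,0,0, 0.5,0,0,0.025,0, 0.5,0,0,0.03,0, 0.5,0,0,0.03,0, 0.5,0,-0.03,0,0, 0.5,0,-0.03,0,0, 0.5,0,0,0,0]'
python3 - <<'E'
from m import *
T=cam('top','t11');S=cam('side','s11')
t=cv2.imread('pics/top0.png');s=cv2.imread('pics/side0.png')
cv2.imwrite('pics/k1.png',cv2.resize(t[140:190,335:385],(560,560),interpolation=0))
cv2.imwrite('pics/k2.png',cv2.resize(s[200:255,340:400],(660,595),interpolation=0))
k=(358.9,163.73)
for n,u,v,z in(('ring',358.4,163.7,.051),('flange',358.75,163.3,.066)):print(n,onz(T,u,v,z).round(4))
E
```

```text
time: 25.52
tool_pos: [0.6282, -0.195, 0.1825]
tool_rot: [-3.118, -0.037, -0.004]
contact_force: [-0.8, -0.2, 0.4]
opening: 0.0457
ring [ 0.6091 -0.299   0.051 ]
flange [ 0.6086 -0.2987  0.066 ]
```

View pics/k1.png

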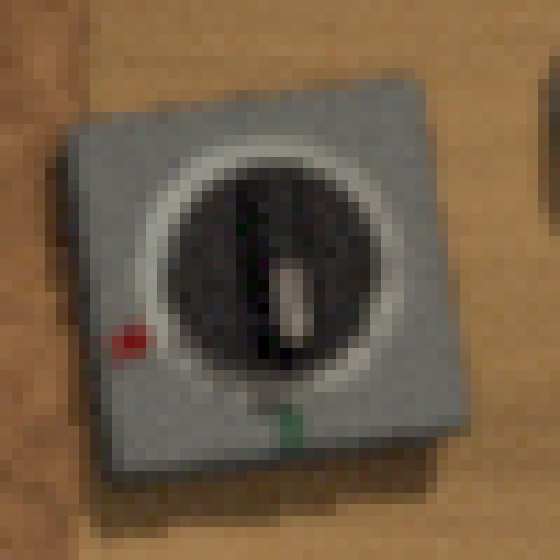

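View pics/k2.png

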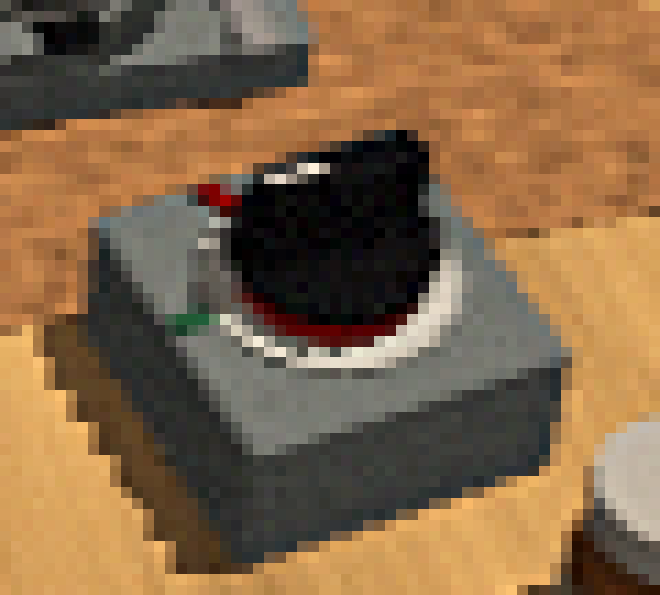

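```bash
python3 - <<'E'
from m import *
T=cam('top');S=cam('side')
print(onz(S,370.1,215,.097),onz(T,358.3,164.4,.05),onz(T,358.75,163.2,.066))
def q(c,x,y,z,top): 
    return onz(c,335+x/11.2-.5,140+y/11.2-.5,z) if top else onz(c,340+x/11-.5,200+y/10.82-.5,z)
a=[q(T,*p,.05,1) for p in((68,130),(415,80),(468,430),(118,475))]
for i in range(4):d=a[(i+1)%4]-a[i];print(a[i].round(4),np.linalg.norm(d).round(4),np.arctan2(d[1],d[0]).round(3))
b=[q(S,*p,.05,0) for p in((95,220),(255,455),(568,358))]
for i in range(2):d=b[i+1]-b[i];print(b[i].round(4),np.linalg.norm(d).round(4),np.arctan2(d[1],d[0]).round(3))
print('side centre',(b[0]+b[2])/2)
e=[q(S,248,182,.097,0),q(S,430,148,.097,0)];d=e[1]-e[0];print('bar',e,np.linalg.norm(d),np.arctan2(d[1],d[0]))
w=[q(T,285,255,.097,1),q(T,295,345,.097,1)];d=w[0]-w[1];print('line',w,np.arctan2(d[1],d[0]))
w=[q(S,270,182,.097,0),q(S,330,165,.097,0)];d=w[1]-w[0];print('line side',w,np.arctan2(d[1],d[0]))
E
```

```text
[ 0.60458592 -0.29873718  0.097     ] [ 0.6070954  -0.29883879  0.05      ] [ 0.60890527 -0.29867017  0.066     ]
[ 0.6477 -0.2441  0.05  ] 0.0964 -1.417
[ 0.6624 -0.3393  0.05  ] 0.0975 -2.988
[ 0.566  -0.3543  0.05  ] 0.0967 1.709
[ 0.5527 -0.2585  0.05  ] 0.096 0.151
[ 0.5521 -0.258   0.05  ] 0.0961 -1.423
[ 0.5663 -0.353   0.05  ] 0.0947 0.135
side centre [ 0.60616064 -0.299162    0.05      ]
bar [array([ 0.57971713, -0.29817735,  0.097     ]), array([ 0.63167438, -0.29761913,  0.097     ])] 0.051960248345436756 0.010743447872507228
line [array([ 0.60803065, -0.29925107,  0.097     ]), array([ 0.58403749, -0.30204088,  0.097     ])] 0.11575552516628759
line side [array([ 0.58541642, -0.29961316,  0.097     ]), array([ 0.60323345, -0.29730943,  0.097     ])] 0.12858610995685632
```

```bash
python3 -m creep '[0.4,-0.007,-0.035,0,0.05, 0.4,-0.007,-0.035,0,0.05, 0.4,-0.007,-0.034,0,0.044, 0.4,0,0,-0.015,0, 0.4,0,0,-0.015,0, 0.4,0,0,0,0, 0.4,0,0,0,0]'
python3 - <<'E'
from m import *
S=cam('side','s12');i=cv2.imread('pics/s12.png')[170:270,320:420];cv2.imwrite('pics/s12c.png',cv2.resize(i,None,fx=6,fy=6,interpolation=cv2.INTER_CUBIC))
o=telemetry.observe();p=o['tool_pos'];print(p,o['tool_rot'])
E
```

```text
time: 26.6
tool_pos: [0.6081, -0.2895, 0.1494]
tool_rot: [-3.113, -0.034, 0.157]
contact_force: [-0.2, 0.6, -0.1]
opening: 0.037
[ 0.60806893 -0.28949134  0.14930059] [-3.11269746 -0.03416234  0.15704215]
```

View pics/s12c.png

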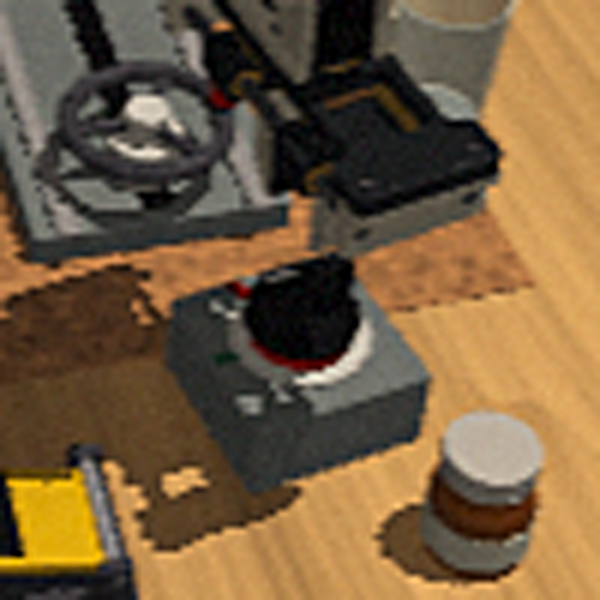

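```bash
python3 -m creep '[0.4,-0.0015,-0.0098,0,-0.012, 0.4,0,0,-0.012,0, 0.4,0,0,-0.012,0, 0.4,0,0,-0.012,0, 0.4,0,0,-0.012,0, 0.4,0,0,0,0, 0.4,0,0,0,0]' 40
```

```text
time: 27.52
tool_pos: [0.6065, -0.2994, 0.0978]
tool_rot: [-3.113, -0.034, 0.145]
contact_force: [0.2, -0.3, 0.2]
opening: 0.0366
```

```bash
python3 -m creep '[0.3,0,0,-0.004,0, 0.05,0,0,0,0, 0.05,0,0,0,0, 0.05,0,0,0,0, 0.05,0,0,0,0]' 40
python3 - <<'E'
from m import *
S=cam('side','s13');i=cv2.imread('pics/s13.png')[170:270,320:420];cv2.imwrite('pics/s13c.png',cv2.resize(i,None,fx=6,fy=6,interpolation=cv2.INTER_CUBIC))
o=telemetry.observe();p=o['tool_pos'];print(p,o['tool_rot'])
E
```

```text
time: 28.15
tool_pos: [0.6069, -0.2991, 0.0948]
tool_rot: [-3.113, -0.035, 0.145]
contact_force: [0.0, 0.6, 0.1]
opening: 0.0139
[ 0.60690916 -0.29912735  0.09480919] [-3.11340677 -0.03518236  0.14526947]
```

View pics/s13c.png

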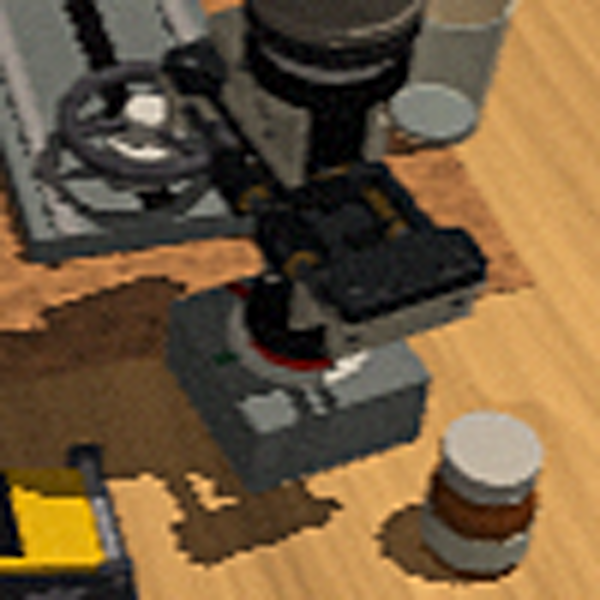

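```bash
python3 -m creep '[0.05,0,0,-0.004,0, 0.05,0,0,-0.004,0]';python3 -m creep '[0.05,0,0,-0.004,0]';python3 -m creep '[0.05,0,0,-0.004,0]'
```

```text
time: 28.45
tool_pos: [0.607, -0.2991, 0.088]
tool_rot: [-3.114, -0.036, 0.146]
contact_force: [-3.4, 3.4, 8.0]
opening: 0.0138
time: 28.58
tool_pos: [0.6071, -0.2992, 0.0865]
tool_rot: [-3.115, -0.037, 0.146]
contact_force: [-10.9, 5.6, 30.0]
opening: 0.0135
time: 28.7
tool_pos: [0.6071, -0.2992, 0.0864]
tool_rot: [-3.116, -0.038, 0.146]
contact_force: [-13.4, 7.6, 31.8]
opening: 0.0137
```

```bash
python3 -m creep '[0.05,0,0,-0.003,-0.15, 0.05,0,0,-0.003,-0.15]';python3 -m creep '[0.05,0,0,-0.003,-0.15, 0.05,0,0,-0.003,-0.15]'
```

```text
time: 28.95
tool_pos: [0.6068, -0.2985, 0.0866]
tool_rot: [-3.116, -0.039, -0.161]
contact_force: [-8.2, 5.1, 18.8]
opening: 0.0136
time: 29.2
tool_pos: [0.6067, -0.2978, 0.0866]
tool_rot: [-3.116, -0.041, -0.471]
contact_force: [-6.9, 5.5, 19.3]
opening: 0.0136
```

```bash
python3 -m creep '[0.05,0,0,-0.003,-0.15, 0.05,0,0,-0.003,-0.15]';python3 -m creep '[0.05,0,0,-0.003,-0.15, 0.05,0,0,-0.003,-0.15]';python3 -m creep '[0.05,0,0,-0.003,-0.1]'
```

```text
time: 29.45
tool_pos: [0.6069, -0.2971, 0.0866]
tool_rot: [-3.115, -0.044, -0.78]
contact_force: [-6.1, 6.2, 19.8]
opening: 0.014
time: 29.7
tool_pos: [0.6073, -0.2965, 0.0866]
tool_rot: [-3.113, -0.046, -1.09]
contact_force: [-7.1, 5.3, 19.2]
opening: 0.0137
time: 29.82
tool_pos: [0.6075, -0.2965, 0.0865]
tool_rot: [-3.112, -0.048, -1.192]
contact_force: [-6.8, 4.5, 18.2]
opening: 0.0144
```

```bash
python3 -m creep '[0.05,0,0,0.003,0.0, 0.05,0,0,0.003,0, 0.05,0,0,0.002,0,0.05,0,0,0,0]';python3 -m creep '[0.4,0,0,0,0, 0.4,0,0,0,0, 0.4,0,0,0,0, 0.4,0,0,0,0]'
```

```text
time: 30.32
tool_pos: [0.6073, -0.2964, 0.0946]
tool_rot: [-3.114, -0.049, -1.188]
contact_force: [-0.2, 0.6, 2.7]
opening: 0.0139
time: 30.82
tool_pos: [0.6074, -0.2967, 0.0946]
tool_rot: [-3.113, -0.048, -1.192]
contact_force: [0.7, -0.4, -0.3]
opening: 0.0363
```

Lift clear and check the knob.

```bash
python3 -m creep '[0.4,0,0,0.015,0, 0.4,0,0,0.03,0, 0.4,-0.02,-0.02,0.03,0.05, 0.4,-0.05,-0.02,0.02,0.1, 0.4,-0.05,-0.02,0,0.1, 0.4,-0.05,0,0,0.1, 0.4,0,0,0,0.1,0.4,0,0,0,0]'
python3 - <<'E'
from m import *
S=cam('side','s14');i=cv2.imread('pics/s14.png')[190:260,335:405];a=cv2.resize(i,(400,400),interpolation=cv2.INTER_CUBIC)
S=cam('top','t14');i=cv2.imread('pics/t14.png')[140:190,335:385];b=cv2.resize(i,(400,400),interpolation=cv2.INTER_CUBIC)
cv2.imwrite('pics/k14.png',np.hstack([a,b]))
E
```

```text
time: 31.82
tool_pos: [0.4334, -0.359, 0.2015]
tool_rot: [-3.113, -0.06, -0.728]
contact_force: [0.4, -0.3, 0.6]
opening: 0.0369
```

View pics/k14.png

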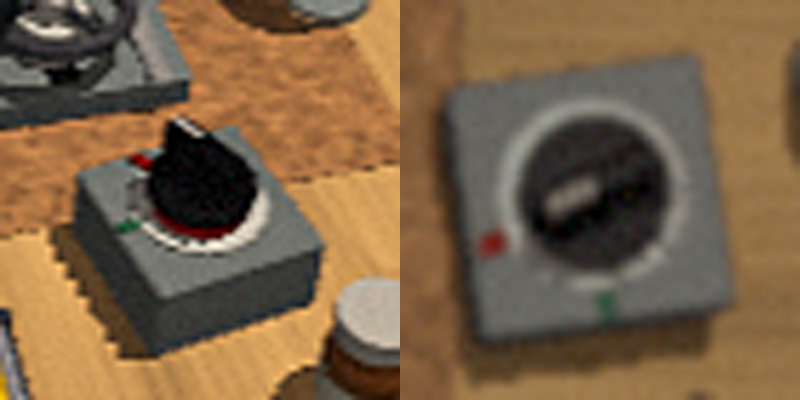

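The knob points at the red mark and has popped up: the red collar shows at its foot in the side crop, around (205,230). Now the pedal, with closed fingers.

```bash
python3 -m creep '[0,-0.015,-0.002,-0.03,0.08, 0,-0.015,0,-0.03,0.08, 0,0,0,-0.03,0.08, 0,0,0,-0.015,0, 0,0,0,0,0, 0,0,0,0,0]'
python3 - <<'E'
from m import *
S=cam('side','s15');i=cv2.imread('pics/s15.png')[200:300,270:370];cv2.imwrite('pics/s15c.png',cv2.resize(i,None,fx=6,fy=6,interpolation=cv2.INTER_CUBIC))
E
```

```text
time: 32.67
tool_pos: [0.4077, -0.3608, 0.0955]
tool_rot: [-3.114, -0.065, -0.487]
contact_force: [0.2, -0.6, -0.0]
opening: 0.0007
```

View pics/s15c.png

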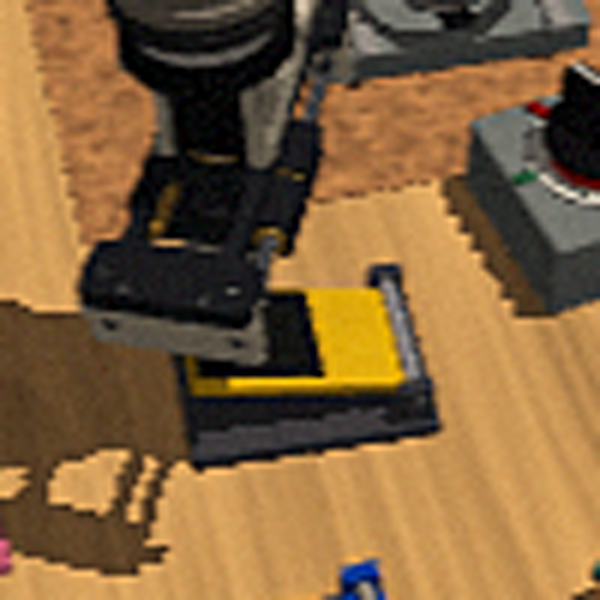

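```bash
python3 -m creep '[0,-0.005,-0.001,-0.01,0, 0,0,0,-0.01,0, 0,0,0,-0.005,0]'; python3 -m creep '[0,0,0,-0.005,0, 0,0,0,-0.005,0, 0,0,0,-0.005,0]'; python3 -m creep '[0,0,0,-0.004,0]'
```

```text
time: 33.1
tool_pos: [0.403, -0.3627, 0.0709]
tool_rot: [-3.116, -0.069, -0.487]
contact_force: [-1.6, -0.0, 3.4]
opening: 0.0003
time: 33.48
tool_pos: [0.4021, -0.3628, 0.0556]
tool_rot: [-3.116, -0.067, -0.487]
contact_force: [-6.0, 0.3, 7.6]
opening: 0.0007
time: 33.6
tool_pos: [0.402, -0.363, 0.0536]
tool_rot: [-3.117, -0.068, -0.486]
contact_force: [-12.8, 9.4, 50.1]
opening: 0.0004
```

```bash
python3 -m creep '[0,0,0,0.004,0, 0,0,0,0.01,0, 0,0,0,0.02,0, 0,0,0,0.03,0, 0,0,0,0.04,0, 0,-0.03,-0.03,0.03,0, 0,0,0,0,0]'
python3 - <<'E'
from m import *
S=cam('side','s16');i=cv2.imread('pics/s16.png')[200:300,270:370];cv2.imwrite('pics/s16c.png',cv2.resize(i,None,fx=6,fy=6,interpolation=cv2.INTER_CUBIC))
E
```

```text
time: 34.48
tool_pos: [0.3724, -0.3934, 0.1924]
tool_rot: [-3.117, -0.07, -0.485]
contact_force: [-0.2, 0.7, -0.6]
opening: 0.0005
```

View pics/s16c.png

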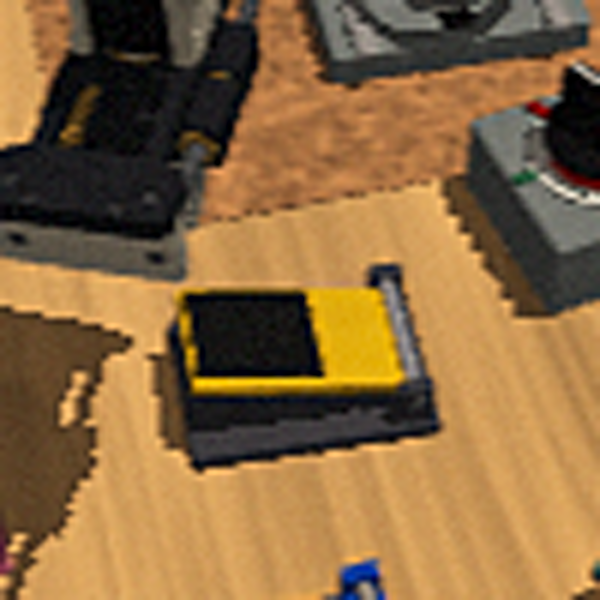

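The pedal is back up. Now back to the knob.

```bash
python3 -m creep '[0.4,0.047,0.0195,0,-0.14, 0.4,0.047,0.0195,0,-0.14, 0.4,0.047,0.0195,0,-0.14, 0.4,0.047,0.0195,0,-0.14, 0.4,0.047,0.0195,0,-0.14, 0.4,0,0,-0.02,0, 0.4,0,0,0,0, 0.4,0,0,0,0]' 40
```

```text
time: 35.52
tool_pos: [0.614, -0.2813, 0.1585]
tool_rot: [-3.12, -0.05, -1.206]
contact_force: [-0.1, -0.6, -0.2]
opening: 0.0363
```

```bash
python3 -m creep '[0.4,-0.0065,-0.0152,-0.01,0.016, 0.4,0,0,-0.012,0, 0.4,0,0,-0.012,0, 0.4,0,0,0,0, 0.4,0,0,0,0]' 40
```

```text
time: 36.15
tool_pos: [0.6071, -0.2967, 0.1249]
tool_rot: [-3.119, -0.051, -1.192]
contact_force: [-0.5, -0.2, -0.4]
opening: 0.0364
```

```bash
python3 -m creep '[0.4,0,0,-0.01,0, 0.4,0,0,-0.01,0, 0.4,0,0,-0.009,0, 0.4,0,0,0,0, 0.05,0,0,0,0, 0.05,0,0,0,0, 0.05,0,0,0,0, 0.05,0,0,0,0]' 40
```

```text
time: 37.15
tool_pos: [0.6076, -0.2965, 0.0946]
tool_rot: [-3.118, -0.053, -1.19]
contact_force: [0.9, 0.3, -1.7]
opening: 0.0146
```

```bash
python3 -m creep '[0.05,0,0,-0.004,0, 0.05,0,0,-0.004,0, 0.05,0,0,-0.004,0]';python3 -m creep '[0.05,0,0,-0.003,0.15, 0.05,0,0,-0.003,0.15]';python3 -m creep '[0.05,0,0,-0.003,0.15, 0.05,0,0,-0.003,0.15]';python3 -m creep '[0.05,0,0,-0.003,0.15, 0.05,0,0,-0.003,0.15]'
```

```text
time: 37.52
tool_pos: [0.6078, -0.2966, 0.0862]
tool_rot: [-3.118, -0.055, -1.189]
contact_force: [-9.1, 5.8, 29.9]
opening: 0.0145
time: 37.78
tool_pos: [0.6073, -0.2971, 0.0863]
tool_rot: [-3.118, -0.058, -0.881]
contact_force: [-8.2, 2.8, 20.6]
opening: 0.0143
time: 38.02
tool_pos: [0.607, -0.2976, 0.0863]
tool_rot: [-3.119, -0.061, -0.571]
contact_force: [-7.4, 3.6, 18.4]
opening: 0.014
time: 38.28
tool_pos: [0.6068, -0.2981, 0.0863]
tool_rot: [-3.121, -0.064, -0.262]
contact_force: [-8.1, 2.2, 19.0]
opening: 0.0139
```

Now on to yaw about +0.2, against the end stop.

```bash
python3 -m creep '[0.05,0,0,-0.003,0.15, 0.05,0,0,-0.003,0.15]';python3 -m creep '[0.05,0,0,-0.003,0.12]';python3 -m creep '[0.05,0,0,-0.003,0.04]'
```

```text
time: 38.52
tool_pos: [0.6069, -0.2987, 0.0862]
tool_rot: [-3.123, -0.067, 0.048]
contact_force: [-8.3, 4.7, 18.0]
opening: 0.0139
time: 38.65
tool_pos: [0.6069, -0.299, 0.0862]
tool_rot: [-3.125, -0.069, 0.172]
contact_force: [-6.2, 4.0, 17.1]
opening: 0.0137
time: 38.78
tool_pos: [0.6071, -0.2989, 0.0862]
tool_rot: [-3.125, -0.07, 0.213]
contact_force: [-7.0, 5.0, 19.5]
opening: 0.0141
```

```bash
python3 -m creep '[0.05,0,0,0.003,0.0, 0.05,0,0,0.003,0, 0.05,0,0,0.002,0,0.05,0,0,0,0]';python3 -m creep '[0.4,0,0,0,0, 0.4,0,0,0,0, 0.4,0,0,0,0, 0.4,0,0,0.015,0, 0.4,0,0,0.03,0, 0.4,0,0.02,0.03,0, 0.4,0.0,0.04,0,-0.04, 0.4,0,0.04,0,-0.04, 0.4,0.01,0.04,0,-0.03, 0.4,0.01,0.03,0,0, 0.4,0,0,0,0]'
python3 - <<'E'
from m import *
S=cam('side','s17');i=cv2.imread('pics/s17.png')[190:260,335:405];a=cv2.resize(i,(400,400),interpolation=cv2.INTER_CUBIC)
S=cam('top','t17');i=cv2.imread('pics/t17.png')[140:190,335:385];b=cv2.resize(i,(400,400),interpolation=cv2.INTER_CUBIC)
cv2.imwrite('pics/k17.png',np.hstack([a,b]))
i=cv2.imread('pics/s17.png')[110:220,280:390];cv2.imwrite('pics/s17c.png',cv2.resize(i,None,fx=6.5,fy=5,interpolation=cv2.INTER_CUBIC))
E
```

```text
time: 39.28
tool_pos: [0.6069, -0.2989, 0.0943]
tool_rot: [-3.124, -0.072, 0.206]
contact_force: [0.6, 0.2, 2.9]
opening: 0.0144
time: 40.65
tool_pos: [0.6284, -0.1258, 0.182]
tool_rot: [-3.13, -0.081, 0.094]
contact_force: [0.5, 0.8, 0.6]
opening: 0.0367
```

View pics/k17.png

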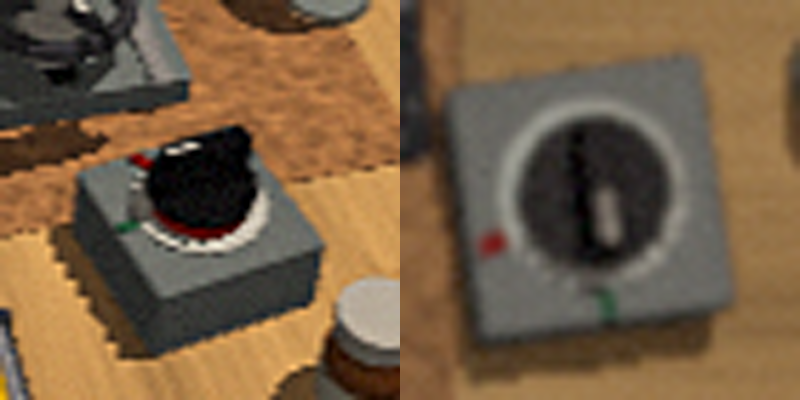

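View pics/s17c.png

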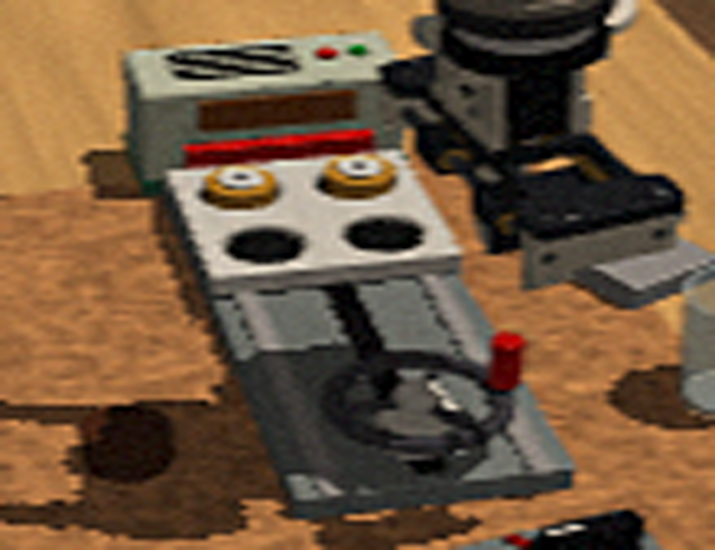

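The knob is back at safe and up. I'll re-grip the crank near (0.6266, -0.128).

```bash
python3 -m creep '[0.4,-0.002,-0.002,-0.015,-0.09, 0.4,0,0,-0.015,0, 0.4,0,0,-0.015,0, 0.4,0,0,0,0, 0.4,0,0,0,0]' 25
```

```text
time: 41.38
tool_pos: [0.6255, -0.1346, 0.1355]
tool_rot: [-3.132, -0.082, -0.001]
contact_force: [0.3, 0.5, -0.1]
opening: 0.0365
```

```bash
python3 -m creep '[0.4,0.001,0.0065,0,0, 0.4,0,0,-0.01,0, 0.4,0,0,-0.01,0, 0.4,0,0,-0.01,0, 0.4,0,0,-0.01,0, 0.4,0,0,0,0]' 25
```

```text
time: 42.12
tool_pos: [0.6266, -0.1273, 0.0929]
tool_rot: [-3.132, -0.082, 0.0]
contact_force: [-0.8, -1.1, 0.3]
opening: 0.0368
```

```bash
python3 -m creep '[0.1,0,0,0.001,0, 0.1,0,0,0,0, 0.1,0,0,0,0, 0.1,0,0,0,0]' 25; python3 circ.py '[(.5698,-.0828),(.6192,-.1013),(.6174,-.1539),(.5915,-.1703),(.5443,-.1516),(.5366,-.1255),(.6266,-.1273)]' -0.3 24 | tail -24
```

```text
time: 42.62
tool_pos: [0.6269, -0.1276, 0.0944]
tool_rot: [-3.133, -0.083, 0.0]
contact_force: [0.1, -0.7, -1.6]
opening: 0.0176
[-0.0017  0.0133]
[-0.0056  0.0122]
[-0.009  0.01 ]
[-0.0115  0.0069]
[-0.0131  0.0032]
[-0.0134 -0.0008]
[-0.0126 -0.0047]
[-0.0106 -0.0082]
[-0.0077 -0.011 ]
[-0.0041 -0.0128]
[-0.0002 -0.0134]
[ 0.0038 -0.0129]
[ 0.0074 -0.0112]
[ 0.0104 -0.0085]
[ 0.0125 -0.005 ]
[ 0.0134 -0.0011]
[0.0131 0.0029]
[0.0117 0.0066]
[0.0092 0.0098]
[0.0059 0.0121]
[0.0021 0.0133]
[-0.0019  0.0133]
[-0.0058  0.0121]
[-0.0091  0.0099]
```

```bash
python3 -m creep '[0.1,-0.0017,0.0133,0,0, 0.1,-0.0056,0.0122,0,0, 0.1,-0.009,0.01,0,0, 0.1,-0.0115,0.0069,0,0]'; python3 -m creep '[0.1,-0.0131,0.0032,0,0, 0.1,-0.0134,-0.0008,0,0, 0.1,-0.0126,-0.0047,0,0]'; python3 -m creep '[0.1,0,0,0,0]'; python3 -c "
import numpy as np
print(1)"
```

```text
time: 43.12
tool_pos: [0.5975, -0.0837, 0.0944]
tool_rot: [-3.135, -0.083, 0.001]
contact_force: [-2.9, -11.2, -1.5]
opening: 0.0178
time: 43.5
tool_pos: [0.557, -0.0882, 0.0946]
tool_rot: [3.139, -0.087, 0.005]
contact_force: [9.1, -12.9, -13.7]
opening: 0.0171
time: 43.62
tool_pos: [0.5561, -0.089, 0.0945]
tool_rot: [3.138, -0.087, 0.005]
contact_force: [2.7, -4.2, -5.9]
opening: 0.0175
1
```

```bash
cat > nx.py <<'E'
import numpy as np,sys
from cell import telemetry
c=np.array([.5817,-.1263]);p=telemetry.observe()['tool_pos'][:2]
d=p-c;ph=np.arctan2(d[1],d[0]);print('phi',ph,'r',np.hypot(*d));st=float(sys.argv[1]);prev=p
for k in range(1,int(sys.argv[2])+1):
    q=c+.0451*np.array([np.cos(ph+st*k),np.sin(ph+st*k)]);print((q-prev).round(4));prev=q
E
python3 nx.py 0.3 8
```

```text
phi 2.1716154350570545 r 0.04521549525589251
[-0.0098 -0.0093]
[-0.0067 -0.0117]
[-0.0029 -0.0132]
[ 0.0011 -0.0134]
[ 0.005  -0.0125]
[ 0.0085 -0.0105]
[ 0.0112 -0.0075]
[ 0.0129 -0.0039]
```

```bash
python3 -m creep '[0.1,-0.0098,-0.0093,0,0, 0.1,-0.0067,-0.0117,0,0, 0.1,-0.0029,-0.0132,0,0, 0.1,0.0011,-0.0134,0,0]'; python3 -m creep '[0.1,0.005,-0.0125,0,0, 0.1,0.0085,-0.0105,0,0, 0.1,0.0112,-0.0075,0,0, 0.1,0.0129,-0.0039,0,0, 0.1,0,0,0,0]';python3 nx.py 0.3 9
```

```text
time: 44.12
tool_pos: [0.5376, -0.1354, 0.0945]
tool_rot: [3.138, -0.093, 0.006]
contact_force: [9.6, 3.6, -7.5]
opening: 0.0176
time: 44.75
tool_pos: [0.5745, -0.1705, 0.0945]
tool_rot: [3.141, -0.089, 0.006]
contact_force: [1.7, 2.0, -0.5]
opening: 0.0173
phi -1.7318327880860276 r 0.04475840164421536
[ 0.0134 -0.0005]
[0.0129 0.0038]
[0.0112 0.0075]
[0.0085 0.0105]
[0.005  0.0125]
[0.0011 0.0134]
[-0.0029  0.0132]
[-0.0067  0.0117]
[-0.0098  0.0092]
```

```bash
python3 -m creep '[0.1,0.0134,-0.0005,0,0, 0.1,0.0129,0.0038,0,0, 0.1,0.0112,0.0075,0,0, 0.1,0.0085,0.0105,0,0]'; python3 -m creep '[0.1,0.005,0.0125,0,0, 0.1,0.0011,0.0134,0,0, 0.1,-0.0029,0.0132,0,0, 0.1,-0.0067,0.0117,0,0, 0.1,0,0,0,0]';python3 nx.py 0.3 9
```

```text
time: 45.25
tool_pos: [0.6209, -0.1486, 0.0944]
tool_rot: [3.14, -0.086, 0.005]
contact_force: [-4.5, 0.7, 3.1]
opening: 0.0173
time: 45.88
tool_pos: [0.6134, -0.0936, 0.0944]
tool_rot: [3.137, -0.077, 0.01]
contact_force: [-3.2, -2.7, 0.0]
opening: 0.0172
phi 0.8011569971288353 r 0.04554891561963969
[-0.0113  0.0075]
[-0.0128  0.0042]
[-0.0135  0.0003]
[-0.013  -0.0037]
[-0.0113 -0.0074]
[-0.0086 -0.0104]
[-0.0051 -0.0125]
[-0.0012 -0.0134]
[ 0.0028 -0.0132]
```

```bash
python3 -m creep '[0.1,-0.0113,0.0075,0,0, 0.1,-0.0128,0.0042,0,0, 0.1,-0.0135,0.0003,0,0]'; python3 -m creep '[0.1,-0.013,-0.0037,0,0, 0.1,-0.0113,-0.0074,0,0, 0.1,-0.0086,-0.0104,0,0, 0.1,0,0,0,0]';python3 nx.py 0.15 7
```

```text
time: 46.25
tool_pos: [0.5764, -0.081, 0.0945]
tool_rot: [3.133, -0.082, 0.012]
contact_force: [3.3, -9.8, -6.7]
opening: 0.0175
time: 46.75
tool_pos: [0.5432, -0.1028, 0.0945]
tool_rot: [3.132, -0.086, 0.012]
contact_force: [2.9, -3.2, -6.3]
opening: 0.0171
phi 2.593216023134147 r 0.04514399985106395
[-0.003 -0.006]
[-0.0021 -0.0064]
[-0.0012 -0.0067]
[-0.0002 -0.0068]
[ 0.0009 -0.0067]
[ 0.0018 -0.0065]
[ 0.0028 -0.0062]
```

```bash
python3 -m creep '[0.1,-0.003,-0.006,0,0, 0.1,-0.0021,-0.0064,0,0, 0.1,0,0,0,0]'; python3 -m creep '[0.1,-0.0012,-0.0067,0,0, 0.1,0,0,0,0]';python3 -m creep '[0.1,-0.0002,-0.0067,0,0, 0.1,0,0,0,0]';python3 nx.py 0.15 1
```

```text
time: 47.12
tool_pos: [0.5381, -0.1156, 0.0945]
tool_rot: [3.133, -0.087, 0.012]
contact_force: [3.2, -2.1, -3.4]
opening: 0.0173
time: 47.38
tool_pos: [0.537, -0.1226, 0.0945]
tool_rot: [3.133, -0.087, 0.012]
contact_force: [2.1, -1.0, -4.5]
opening: 0.017
time: 47.62
tool_pos: [0.5367, -0.1241, 0.0946]
tool_rot: [-3.141, -0.086, 0.01]
contact_force: [2.8, -1.2, -4.2]
opening: 0.0176
phi 3.093489173625256 r 0.04500841155333508
[ 0.0001 -0.0068]
```

```bash
python3 -m creep '[0.1,0.0001,-0.006,0,0]';python3 -m creep '[0.1,0.0001,-0.006,0,0]'
```

```text
time: 47.75
tool_pos: [0.5366, -0.1253, 0.0945]
tool_rot: [-3.132, -0.085, 0.009]
contact_force: [6.8, 37.1, 3.6]
opening: 0.0176
time: 47.88
tool_pos: [0.5365, -0.1254, 0.0944]
tool_rot: [-3.122, -0.084, 0.007]
contact_force: [7.0, 32.4, 2.2]
opening: 0.017
```

The end stop pushes back with 37 N, so the carriage is at its loading end. Release and inspect.

```bash
python3 -m creep '[0.1,0,0,0,0, 0.5,0,0,0,0, 0.5,0,0,0,0, 0.5,0,0,0,0, 0.5,0,0,0.02,0, 0.5,0,0,0.04,0, 0.5,0,0,0.05,0, 0.5,-0.05,-0.03,0.03,0, 0.5,-0.05,-0.05,0,0, 0.5,-0.03,-0.05,0,0, 0.5,0,-0.05,0,0, 0.5,0,0,0,0]'
python3 -m creep '[0.5,0,-0.05,0.02,0, 0.5,-0.02,-0.05,0.02,0, 0.5,-0.02,-0.05,0,0, 0.5,-0.02,-0.05,0,0, 0.5,0,0,0,0, 0.5,0,0,0,0]'
python3 - <<'E'
from m import *
T=cam('top','t20');S=cam('side','s20')
i=cv2.imread('pics/s20.png')[110:220,260:390];a=cv2.resize(i,(780,600),interpolation=cv2.INTER_CUBIC);cv2.imwrite('pics/s20c.png',a)
for c,roi in((T,(150,130,340,240)),(S,(270,110,400,230))):
    H=hsv(c);x0,y0,x1,y1=roi;M=np.zeros(H.shape[:2],bool);M[y0:y1,x0:x1]=1;h,s,v=H[...,0],H[...,1],H[...,2]
    print('gold',blobs(0,M&(h>=15)&(h<=32)&(s>150)&(v>90),20));print('dark',blobs(0,M&(v<45),40));print('red',blobs(0,M&((h<5)|(h>174))&(s>150)&(v>90)))
for u,v in((288,174),):pass
E
```

```text
time: 49.38
tool_pos: [0.4084, -0.306, 0.2389]
tool_rot: [-3.13, -0.084, 0.008]
contact_force: [0.6, 0.0, 0.2]
opening: 0.0459
time: 50.12
tool_pos: [0.346, -0.5068, 0.2789]
tool_rot: [-3.124, -0.082, 0.009]
contact_force: [-0.7, 0.3, -0.3]
opening: 0.0456
gold [([243.83, 158.19], 59, [237, 151, 14, 14]), ([242.04, 182.0], 55, [236, 175, 13, 14])]
dark [([266.26, 159.23], 133, [260, 153, 13, 13]), ([212.64, 168.83], 122, [197, 166, 32, 6]), ([265.13, 182.44], 130, [259, 176, 13, 13])]
red [([193.37, 166.85], 161, [191, 148, 6, 39]), ([174.12, 150.88], 8, [173, 150, 3, 3]), ([301.33, 186.04], 24, [299, 184, 6, 5])]
gold [([340.9, 159.07], 30, [336, 155, 11, 7]), ([322.5, 161.97], 32, [317, 158, 11, 8])]
dark [([324.96, 150.11], 45, [321, 145, 9, 11]), ([303.35, 156.0], 91, [300, 146, 10, 21]), ([345.26, 172.39], 62, [340, 169, 12, 7]), ([326.14, 174.88], 65, [321, 172, 12, 7]), ([289.99, 207.22], 1060, [270, 178, 43, 52]), ([341.73, 198.78], 60, [328, 191, 27, 14]), ([272.86, 210.98], 58, [270, 206, 7, 13]), ([370.57, 221.36], 255, [361, 212, 19, 18])]
red [([320.82, 139.65], 97, [308, 136, 30, 10]), ([331.56, 141.04], 25, [327, 139, 10, 5]), ([331.7, 184.37], 30, [329, 180, 5, 11])]
```

View pics/s20c.png

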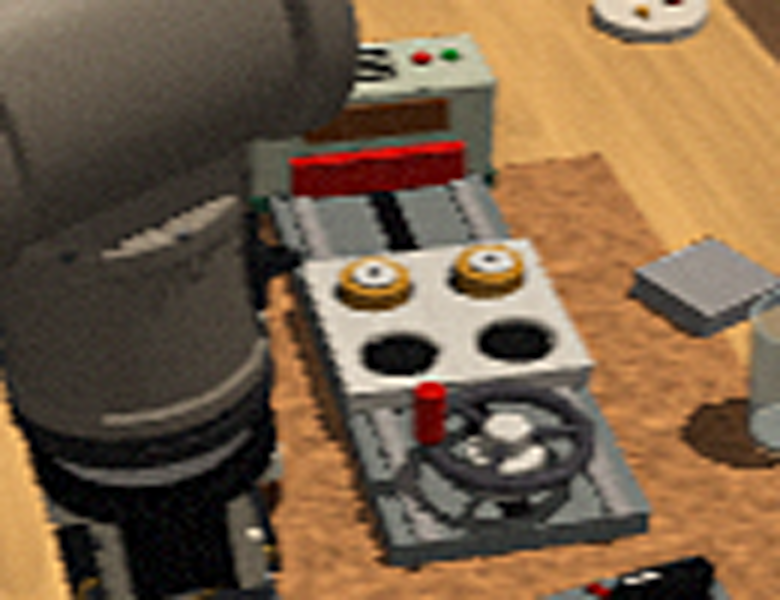

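View pics/t20.png

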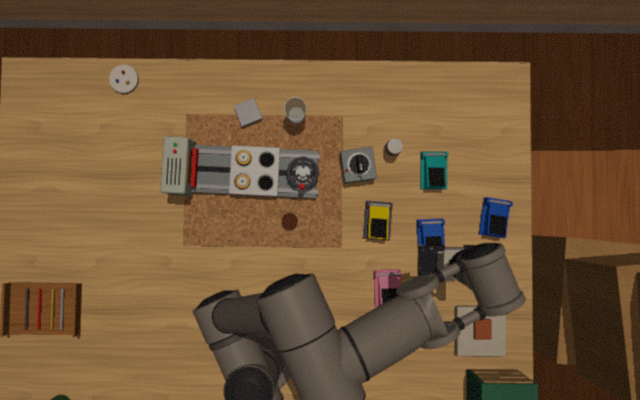

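```bash
python3 - <<'E'
from m import *
T=cam('top');S=cam('side')
def capc(c,x0,y0,x1,y1):
    g=cv2.cvtColor(c['image'],cv2.COLOR_RGB2HSV)[y0:y1,x0:x1].astype(int)
    m=((g[...,0]>=12)&(g[...,0]<=35)&(g[...,1]>120)&(g[...,2]>60)).astype(np.uint8)
    n,l,s,_=cv2.connectedComponentsWithStats(m);i=1+s[1:,4].argmax()
    hl=cv2.convexHull(np.argwhere(l==i)[:,::-1].astype(np.int32)); (x,y),ax,an=cv2.fitEllipse(hl);return (x+x0,y+y0),ax
for tr,sr in(((235,149,253,168),(333,148,350,166)),((233,172,252,192),(314,151,331,169))):
    a,ax=capc(T,*tr);b,bx=capc(S,*sr);X,e=tri(T,a,S,b);print(np.round(a,2),np.round(b,2),X.round(4),round(e,4),'nest plane',onz(T,*a,.05).round(4))
for a,b in(((266.26,159.23),(345.26,172.39)),((265.13,182.44),(326.14,174.88))):print('empty',tri(T,a,S,b)[0].round(4))
i=cv2.cvtColor(T['image'],4)[140:200,220:320];j=cv2.cvtColor(S['image'],4)[140:185,305:365]
cv2.imwrite('pics/f.png',np.vstack([cv2.resize(i,(700,300),interpolation=2),cv2.resize(j,(700,290),interpolation=2)]))
E
```

```text
[243.29 157.42] [341.16 159.31] [0.6248 0.0557 0.048 ] 0.0014 nest plane [0.6252 0.0552 0.05  ]
[242.02 181.23] [321.87 161.9 ] [0.5509 0.0585 0.0472] 0.002 nest plane [0.5517 0.0579 0.05  ]
empty [ 0.6203 -0.0143  0.0393]
empty [ 0.5486 -0.012   0.0398]
```

View pics/f.png

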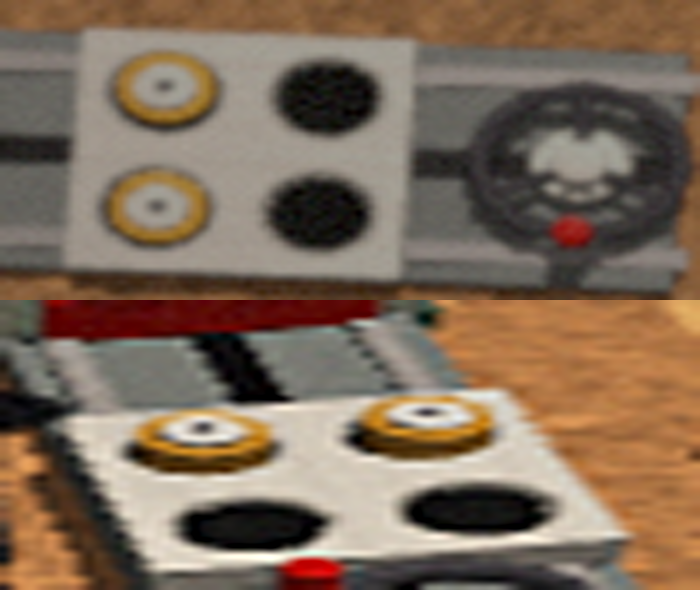

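Triangulation puts the visible gold band of both pucks at a mid-height of 0.047–0.048. A seated puck would show from 0.042 to 0.054, mid 0.048, so both are seated, and both look level. Handing in.

```bash
python3 -c "
from cell import workorder,telemetry
print(telemetry.observe()['time'],workorder.hand_in())"
```

```text
the job is handed in; nothing more can be done
50.325 None
```

The job is done in the order asked and was handed in at 50.3 s, with no verdict reported. Only two brass pucks were on the bench; I found no others in either view.

- **Loading:** I put both pucks in the two nests nearest the red stop before turning the wheel.
- **Winding in:** I wound the handwheel clockwise 8.6 rad until it would turn no further. The pictures showed the carriage against the stop.
- **Knob and pedal:** I pressed the knob and turned it to run, and it popped up. I pressed the pedal down, about 17 mm at the pad to a hard stop, and it rose again. I then pressed the knob and turned it back to safe, and it popped up again.
- **Winding back:** I wound the carriage back to the loading end, where the end stop pushed back with 37 N. The plate stood about 8.6 mm beyond where it started, which agrees with the wheel angle.

**Last checks:**
- Both pucks look level and centred in their nests. Their visible band sits at 0.047–0.048 m; a seated puck gives 0.048 m.
- Everything else in view, including the look-alike pedals, stood where it was at the start. The arm partly hid the pink pedal and one blue one in the last picture, so those two I could not see whole.
- **Disagreements:** my first handwheel axis estimate from the pictures was about 4 mm off, and I replaced it with a circle fitted to the winding motion (radius 45 mm, as given). The tool had also drifted to about 5 degrees of tilt by the end, with no visible effect on the work. Pressing the pedal onto its stop briefly gave about 50 N at the fingertips, which is under the 120 N wrist limit. The 40 N limit is for the arm and gripper body, which were not touching anything.

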